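Cover the ferrite pile with the bayonet shield can and hold it at the test position

TASK

Put the loose dark ferrite tile squarely on top of the one already on the tester's white pedestal, so the two make one neat pile, and let go of it; then lower the copper shield can over the pile, lugs through the gaps in the bayonet socket, right down onto the socket floor. Twist the can clockwise (seen from above) to the green marks, halfway to the lock, never on towards the red marks where it clicks shut, and finish while still gripping the can and holding it there against the spring. Leave everything else on the desk where it is.

Things in the scene. Friction and masses are not known exactly. Their poses are not given: they have to be found in the camera images.
- tile: The loose tile: dark grey square ferrite tile 32 x 32 x 12 mm, 55 g, lying flat on the desk. Origin at the centre of its underside, z up, x and y along its sides.
- tile_low: An identical 32 x 32 x 12 mm tile already lying loose on the tester's white pedestal, a little off centre and turned anyhow. Origin at the centre of its underside, x and y along its sides. The other tile goes on this one, sides in line.
- can: Copper shield can: an upside-down round cup, open below, outer diameter 74 mm, inside diameter 68, outside height 54, inside depth 50, about 200 g, standing upright on the desk. Origin on its axis at the lower rim, z up. Two brass lugs on the lower rim at its +x and -x: each 12 mm wide, 8 mm high from the rim up, reaching 48 mm from the axis. A half turn makes no difference.
- can_bar (a point): Middle of the black grip bar on the can's top, on the can's axis 66 mm above the rim; axes as the can's. The bar is 54 mm long (along x, in line with the lugs, white line on top), 14 mm thick (along y), 24 mm high, from 54 to 78 mm above the rim.
- tester: Fixed grey tester box, 170 mm (its x) by 130 mm (its y), 40 mm high, with a bayonet socket on top and a dark display at its +x end. Origin at desk level under the socket's axis; the box reaches from -65 to +105 mm in x. In the socket's middle stands a round white pedestal, 48 mm diameter, 18 mm high.
- socket (a point): Centre of the socket floor, 40 mm above the desk, axes as the tester's. The can's rim rests on this floor when fully down. Round the floor an aluminium wall, inside diameter 102 mm, outside 109, 17 high; from its upper edge a lip 5 mm thick reaches in to 42 mm radius, underside 12 mm above the floor, with two 28 mm wide entry gaps for the lugs on the tester's +x and -x axis (white marks).
- green_mark (a point): One of the two green marks, on the lip at 48 mm radius, 45 degrees clockwise (from above) of the +x gap; the other is opposite. Half way to the red marks, which lie 90 degrees clockwise of the gaps, where the lock clicks.
- pedestal_top (a point): Centre of the pedestal's top, 18 mm above the socket floor, 58 mm above the desk.
- ring (a joint): Angle (rad) of the orange spring ring on the socket floor: 0 at rest, clockwise positive; 0.785 at the green marks, 1.57 at the red; the lock begins to click at 1.3. At rest a pair of dogs, 10 mm high, 21 mm clear between them, stands in each gap; a lug drops in between and turns about 0.1 rad before it drives the ring. A spring turns ring and can back when let go (0.15 N m half way).
- mouse: Bystander, leave it where it is. Turquoise computer mouse 100 x 58 x 28 mm, origin at the centre of its underside.
- mug: Bystander, leave it where it is. Blue mug, 76 mm diameter, 92 mm high, origin at the centre of its foot, handle on its +y.
- notes: Bystander, leave it where it is. Block of pink and yellow notes 76 x 76 x 22 mm, origin at the centre of its underside.
- screwdriver: Bystander, leave it where it is. Green-handled screwdriver 160 mm long, lying along its x.
- tape: Bystander, leave it where it is. Yellow roll of tape lying flat, 90 mm diameter, 19 mm high, origin at the centre of its underside.
- jar: Bystander, leave it where it is. Amber jar with black cap, 52 mm diameter, 60 mm high, origin at the centre of its foot.
Mind the look-alikes: they are no part of the job. Several things look just like the can: the one meant starts farthest to the robot's left.

How it is judged:
By the outcome, as a careful person would: the job done as asked, in the order asked, and still so for the second after the job is handed in, while the arm keeps its last pose, push and grip.
It also fails if it takes over 64 s, if anything falls off the work surface, if the arm or the gripper's body presses on something with over 40 N, if the wrist force passes 120 N, or if a joint passes its speed limit or range.

ROBOT

A 6-joint arm with a two-finger parallel gripper is mounted at the origin on the work surface. World frame = base frame: x ahead of the robot, y to its left, z up, the work surface at z = 0. Lengths are in m, angles in rad, forces in N, time in s.
With the tool pointing down it reaches from about 0.35 to 0.775 m from the base axis. Payload 5.5 kg.
Tool frame: the origin (TCP) lies at the very end of the fingers, on their centre line; the grasp point (between the pads) lies 19 mm behind it; x points along the fingers, y is the direction in which the jaws open and shut, and the axes are right-handed (so a half turn about x gives the same grasp; the last joint's range is limited). The gripper opens to 85 mm and grips with 20 to 120 N. Pads are 22 mm wide; open, the fingers measure 114 mm over their backs; the gripper's body (76 mm by 85 mm) begins 54 mm behind the grasp point. The pads swing forward as they close: fully open they stand 13 mm farther back than shut.
Start: joints at [-1.472, 0.313, 0.046, 1.304, 0, 1.431], TCP at [0.136, -0.559, 0.231] pointing down, gripper open.
Joint ranges: [-2.76, 2.76], [-0.86, 1.69], [-1.03, 1.26], [-2.2, 2.34], [-1.47, 1.5], [-3.14, 3.14]. Speed limits (rad/s): [2.57, 2.57, 3.14, 3.14, 3.14, 3.14].

INTERFACE

Orientations are given as [roll, pitch, yaw] about the fixed x, y, z axes, in that order (R = Rz(yaw) Ry(pitch) Rx(roll)).
In Python, from cell import get_state, snapshot, finish_job gives the robot as it stands.
- The arm moves only by the tool play_rows, never from a script. Its arguments are lists of equal length, an entry for each row: "travel": the shift along the tool's x, y, z normalised to -1 to 1, where 1 is 0.5 m, a list of three; "yaw": the turn about the tool's x normalised to -1 to 1, where 1 is 180 degrees; "hand": the opening, from 0 (shut) to 1 (fully open). A call has exactly 5 rows; each row is the pose to reach, as a shift and turn from the pose commanded when the call began, along the tool's axes at that moment, turning the shorter way round; what a row does not reach only later rows make up. A row lasts 1/10 s, in which the tool goes at most 50 mm and 8.59 degrees, less where a joint would pass 70% of its speed; a pose out of reach is approached as far as the arm can. A call with a number of a shift or a turn outside -1 to 1 is refused whole. A call with a gripper value outside its range is refused whole. The fingers move at their own pace and stop on an object; the grip force is fixed at half the most. Time passes only in rows, so rows that repeat a pose let the fingers close, or fill a call up. It gives the time, the measured TCP pose, the force and the opening at its end, in the units of the state.
- get_state(): the state, without advancing time (a new reading comes with each control period).
- snapshot(name): name is "scene" or "top" or "wrist"; returns a dict with "img" (420x560x3 uint8, red, green, blue), "mtx" (3x3 intrinsics, pixels), "dist" ([k1, k2, p1, p2, k3] as OpenCV has them; the pictures are not rectified), "R" (3x3) and "t" (3): a world point X has camera coordinates R X + t; the wrist camera has in their place "T_tool_cam" (4x4, takes a point from camera to tool coordinates, whose origin is the TCP and whose axes are the tool frame's). Camera axes: x right, y down, z forward; pixel columns grow to the right and rows downward; lengths in m; the calibration is good to about 2 mm. A picture is of the moment at which its call begins: read the wrist's pose just before it. There is no depth.
- finish_job(): hands the job in, once; it reports no verdict.
The state is a dict: "time": time; "q": joint angles; "qd": joint speeds; "joint_efforts": joint torques, N m; "eef_pos": TCP position; "orientation": TCP orientation; "ft_force": force on the tool from outside, world axes, zero at the start; "ft_torque": the same for the moment, N m; "width": finger opening in m.
Only numpy, scipy, OpenCV 4.12 (cv2) and the standard library are available. Lean on these libraries where they do the work, as an engineer would, in place of code of your own. Each camera call takes 0.05 s, during which the arm holds its last target.

## Working session

There is one attempt and no reset: what is moved stays moved. The work goes in short steps, Python scripts to look and compute and a tool call to move; the robot and the scene stay as the last step left them, time stands still between calls to the robot, and variables do not carry over. Pictures are saved under pics/ and viewed, and the job is handed in when it is done.

Besides the shell and the picture viewer there is one more tool, called after "Call:" as name(argument=value, ...) on one line, values as JSON. play_rows: Moves the arm, as the interface text tells. Its arguments: {"type":"object","properties":{"travel":{"type":"array"},"yaw":{"type":"array"},"hand":{"type":"array"}},"required":["travel","yaw","hand"]}

```bash
ls; mkdir -p pics; python3 - <<'E'
from cell import get_state,snapshot
import cv2,numpy as np
s=get_state();print(s)
for n in("scene","top","wrist"):
    d=snapshot(n);cv2.imwrite(f"pics/{n}0.png",d["img"][:,:,::-1])
    np.savez(f"{n}0.npz",**d)
    print(n,{k:np.round(v,4).tolist() for k,v in d.items() if k!="img"})
E
```

```text
pics
{'time': 0.0, 'q': array([-1.47161506e+00,  3.14037485e-01,  4.49893821e-02,  1.30358395e+00,
       -3.18901105e-05,  1.43120897e+00]), 'qd': array([-5.02264469e-04,  7.58546017e-06, -6.10529841e-04, -9.87289667e-05,
       -2.55402544e-03,  8.89890933e-04]), 'joint_efforts': array([-5.52550282e-04, -4.80629611e+01,  2.98532706e+01,  1.94533705e-02,
       -1.68971487e-04, -2.00076738e-05]), 'eef_pos': array([ 0.13592944, -0.55818728,  0.23039202]), 'orientation': array([-1.69301351,  1.56896032,  1.6873478 ]), 'ft_force': array([-0.00995398, -0.28728111, -0.33725216]), 'ft_torque': array([-0.0076522 , -0.01275504, -0.01899737]), 'width': 0.08559171522827627}
scene {'mtx': [[544.4024, 0.0, 281.7561], [0.0, 544.4024, 211.121], [0.0, 0.0, 1.0]], 'dist': [-0.104, 0.0, 0.0, 0.0, 0.0], 'R': [[-0.8635, 0.5043, -0.0053], [0.4216, 0.716, -0.5564], [-0.2768, -0.4827, -0.8309]], 't': [0.4215, -0.1487, 1.5131]}
top {'mtx': [[398.9608, 0.0, 274.0187], [0.0, 398.9608, 214.9448], [0.0, 0.0, 1.0]], 'dist': [-0.0905, 0.0, 0.0, 0.0, 0.0], 'R': [[0.1088, -0.9941, -0.0027], [-0.9657, -0.1051, -0.2375], [0.2358, 0.0284, -0.9714]], 't': [-0.056, 0.4907, 1.0603]}
wrist {'mtx': [[330.1734, 0.0, 277.9543], [0.0, 330.1734, 212.9891], [0.0, 0.0, 1.0]], 'dist': [-0.0423, 0.0, 0.0, 0.0, 0.0], 'T_tool_cam': [[-0.0003, -0.3032, 0.9529, -0.143], [1.0, 0.001, 0.0007, -0.0007], [-0.0012, 0.9529, 0.3032, -0.0771], [0.0, 0.0, 0.0, 1.0]]}
```

View pics/scene0.png

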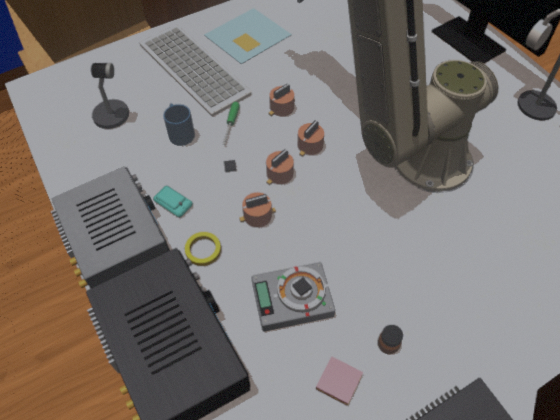

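View pics/top0.png

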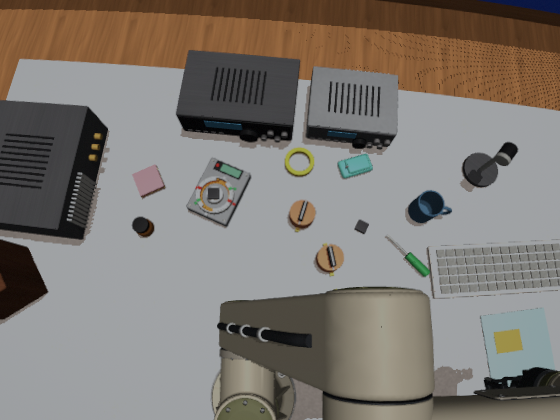

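View pics/wrist0.png

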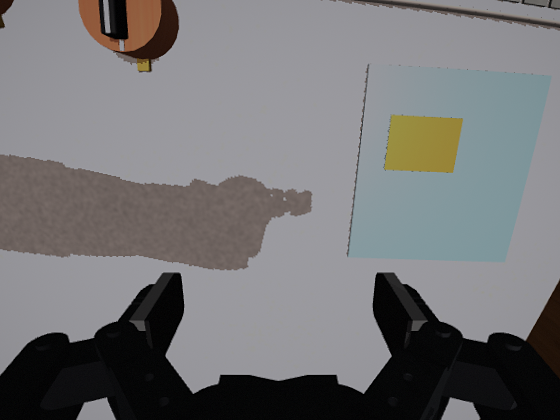

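The scene shows four cans. The one farthest left (+y) is at about (302,213) in top and (257,207) in scene. The tile is at (362,227) in top and (230,166) in scene, and the tester is at (218,190) in top and (292,293) in scene. Next I'll triangulate these.

```bash
cat > h.py <<'E'
import numpy as np,cv2
from scipy.spatial.transform import Rotation as Ro
from cell import get_state,snapshot
def load(f): return dict(np.load(f))
def cam(d,s=None):
    if "T_tool_cam" in d:
        T=np.eye(4);T[:3,:3]=Ro.from_euler('xyz',s["orientation"]).as_matrix();T[:3,3]=s["eef_pos"]
        W=T@d["T_tool_cam"]; return W[:3,:3],W[:3,3]
    return d["R"].T,-d["R"].T@d["t"]
def rays(d,px,s=None):
    R,c=cam(d,s)
    p=cv2.undistortPoints(np.float64(px).reshape(-1,1,2),d["mtx"],d["dist"]).reshape(-1,2)
    v=np.c_[p,np.ones(len(p))]@R.T
    return c,v/np.linalg.norm(v,axis=1)[:,None]
def plane(d,px,z,s=None):
    c,v=rays(d,px,s); return c+v*((z-c[2])/v[:,2])[:,None]
def tri(L):  # list of (c,v)
    A=sum(np.eye(3)-np.outer(v,v) for c,v in L);b=sum((np.eye(3)-np.outer(v,v))@c for c,v in L)
    x=np.linalg.solve(A,b);return x,[float(np.linalg.norm((np.eye(3)-np.outer(v,v))@(x-c)))for c,v in L]
def project(d,X,s=None):
    R,c=cam(d,s);X=np.atleast_2d(X)
    return cv2.projectPoints(X,cv2.Rodrigues(R.T)[0],-R.T@c,d["mtx"],d["dist"])[0].reshape(-1,2)
def snap(n,tag):
    s=get_state();d=snapshot(n);cv2.imwrite(f"pics/{tag}.png",d["img"][:,:,::-1])
    np.savez(tag+".npz",**d,eef_pos=s["eef_pos"],orientation=s["orientation"]);return d,s
def getw(tag):
    d=load(tag+".npz");return d,dict(eef_pos=d["eef_pos"],orientation=d["orientation"])
E
python3 - <<'E'
from h import *
a=load("scene0.npz");b=load("top0.npz")
for n,d,bx in(("s",a,(215,140,345,345)),("t",b,(175,140,385,275))):
    x0,y0,x1,y1=bx;f=2.9 if n=="s" else 3.8
    cv2.imwrite(f"pics/crop_{n}.png",cv2.resize(d["img"][y0:y1,x0:x1,::-1],None,fx=f,fy=f,interpolation=cv2.INTER_CUBIC))
for nm,ps,pt in(("tile",(230,166),(362,227)),("can",(257,207),(302,213)),("ped",(302,288),(214,194))):
    ca,va=rays(a,[ps]);cb,vb=rays(b,[pt]);print(nm,tri([(ca,va[0]),(cb,vb[0])]))
E
```

```text
tile (array([ 0.50038948, -0.26288241, -0.00217985]), [4.6660324552646006e-05, 4.66603245525948e-05])
can (array([ 0.51355128, -0.08075282,  0.03672019]), [0.000190512169622821, 0.00019051216962292803])
ped (array([0.53785229, 0.17597172, 0.0525992 ]), [0.0005896800547337123, 0.0005896800547335412])
```

View pics/crop_t.png

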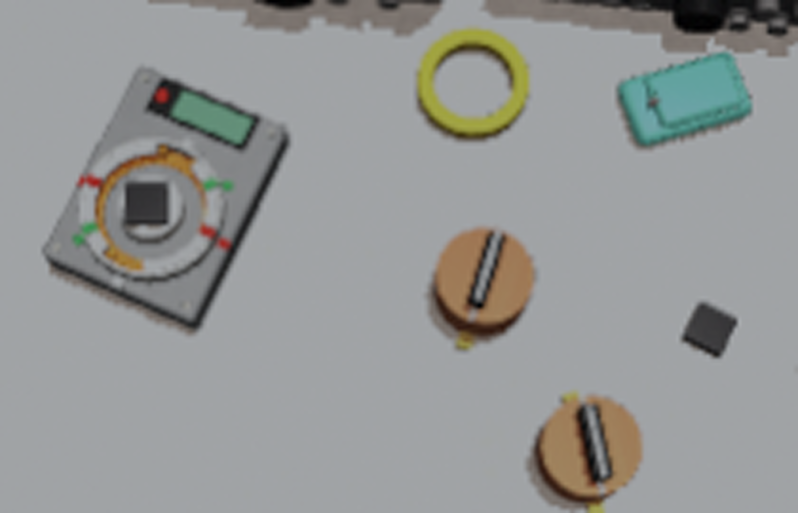

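View pics/crop_s.png

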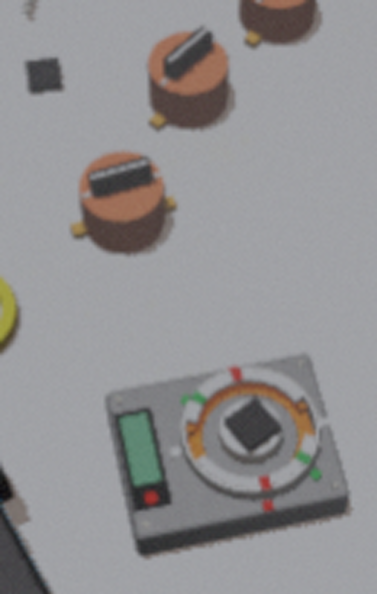

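```bash
cat >> h.py <<'E'
def tile_quads(img,thr=75,amin=60,amax=20000,box=None):
    m=(img.max(2)<thr).astype(np.uint8)
    cs,_=cv2.findContours(m,cv2.RETR_EXTERNAL,cv2.CHAIN_APPROX_NONE);out=[]
    for c in cs:
        A=cv2.contourArea(c)
        if amin<A<amax:
            r=cv2.minAreaRect(c);x,y=r[0]
            if A>0.8*r[1][0]*r[1][1] and (box is None or box[0]<x<box[2] and box[1]<y<box[3]): out.append((A,r,cv2.boxPoints(r)))
    return out
def heading(s):
    R=Ro.from_euler('xyz',s["orientation"]).as_matrix();return np.degrees(np.arctan2(R[1,1],R[0,1]))
def plan(tgt,hd,s=None):
    "target TCP, target heading (deg) of tool y axis mod 180"
    s=s or get_state();R=Ro.from_euler('xyz',s["orientation"]).as_matrix()
    # levelled tool axes, x down
    h=np.radians(heading(s));y=np.array([np.cos(h),np.sin(h),0]);x=np.array([0,0,-1.]);z=np.cross(x,y)
    d=np.array(tgt)-s["eef_pos"];t=R.T@d/0.5
    dw=(hd-np.degrees(h)+90)%180-90   # world ccw
    print("pos",s["eef_pos"].round(4),"hd %.2f"%np.degrees(h),"travel",t.round(4),"yaw",round(-dw/180,4),"alt",round(-(dw-np.sign(dw)*180)/180,4),"q6 %.2f"%s["q"][5],"t",round(s["time"],2),"F",s["ft_force"].round(1),"tilt",R[:,0].round(4))
E
python3 - <<'E'
from h import *
s=get_state();print(Ro.from_euler('xyz',s["orientation"]).as_matrix().round(3))
b=load("top0.npz")
for A,r,q in tile_quads(b["img"],box=(180,140,400,260)):
    z=0.012 if r[0][0]>330 else .07
    P=plane(b,q,z);print(A,r,P.mean(0).round(4),P[:,:2].round(4).tolist())
R=None
plan([.50,-.26,.15],heading(s))
E
```

```text
[[-0.     0.237 -0.972]
 [ 0.001 -0.972 -0.237]
 [-1.    -0.001 -0.   ]]
93.5 ((361.5000305175781, 226.50003051757812), (10.28591251373291, 10.28591251373291), 26.56505012512207) [ 0.4985 -0.2586  0.012 ] [[0.4894, -0.2388], [0.5183, -0.2506], [0.5075, -0.2784], [0.4786, -0.2664]]
99.0 ((213.0, 193.0), (10.0, 10.0), 90.0) [0.5361 0.1755 0.07  ] [[0.5491, 0.1918], [0.5522, 0.1635], [0.523, 0.1593], [0.5199, 0.1874]]
pos [ 0.136  -0.5583  0.2306] hd -76.32 travel [ 0.1619 -0.4072 -0.8485] yaw -0.0 alt -0.0 q6 1.43 t 0.15 F [-0.5 -0.1  0.2] tilt [-2.0e-04  1.3e-03 -1.0e+00]
```

Call:
play_rows(travel=[[0.16, -0.405, -0.85], [0.16, -0.405, -0.85], [0.16, -0.405, -0.85], [0.16, -0.405, -0.85], [0.16, -0.405, -0.85]], yaw=[0.2, 0.2, 0.2, 0.2, 0.2], hand=[1, 1, 1, 1, 1])

```text
time: 0.65
eef_pos: [0.3197, -0.4092, 0.1909]
orientation: [1.923, 1.571, -1.613]
ft_force: [0.7, -0.3, 0.1]
width: 0.0854
```

```bash
python3 - <<'E'
from h import *
plan([.50,-.26,.15],67.7);print(get_state()["q"])
E
```

```text
pos [ 0.3197 -0.4092  0.1909] hd -112.61 travel [ 0.0817 -0.4141 -0.2181] yaw -0.0017 alt 0.9983 q6 2.47 t 0.65 F [ 0.7 -0.3  0.1] tilt [-0.e+00 -2.e-04 -1.e+00]
[-1.06215213e+00  2.21637561e-01 -1.76275531e-01  1.17270934e+00
 -1.06927845e-04  2.47407314e+00]
```

Call:
play_rows(travel=[[0.08, -0.41, -0.22], [0.08, -0.41, -0.22], [0.08, -0.41, -0.22], [0.08, -0.41, -0.22], [0.08, -0.41, -0.22]], yaw=[-0.24, -0.24, -0.24, -0.24, -0.24], hand=[1, 1, 1, 1, 1])

```text
time: 1.15
eef_pos: [0.5, -0.26, 0.1505]
orientation: [-1.462, 1.57, 2.048]
ft_force: [0.3, -1.1, 0.3]
width: 0.0855
```

```bash
python3 - <<'E'
from h import *
plan([.50,-.26,.15],-22.3)
E
```

```text
pos [ 0.5    -0.26    0.1505] hd -68.88 travel [0.001  0.     0.0001] yaw -0.2588 alt 0.7412 q6 2.15 t 1.15 F [ 0.3 -1.1  0.3] tilt [-4.e-04  7.e-04 -1.e+00]
```

Call:
play_rows(travel=[[0, 0, 0], [0, 0, 0], [0, 0, 0], [0, 0, 0], [0, 0, 0]], yaw=[-0.26, -0.26, -0.26, -0.26, -0.26], hand=[1, 1, 1, 1, 1])

```text
time: 1.65
eef_pos: [0.4982, -0.2622, 0.1509]
orientation: [-1.661, 1.57, 2.598]
ft_force: [-0.8, -0.0, -0.1]
width: 0.0855
```

```bash
python3 - <<'E'
from h import *
d,s=snap("wrist","w1");plan([.50,-.26,.15],-22.3,s)
for A,r,q in tile_quads(d["img"],amin=500):
    P=plane(d,q,.012,s);print(A,r,P.mean(0).round(4),P[:,:2].round(4).tolist())
E
```

```text
pos [ 0.4982 -0.2622  0.1509] hd -26.00 travel [ 0.0018  0.0013 -0.0055] yaw -0.0206 alt 0.9794 q6 1.40 t 1.65 F [-0.8 -0.  -0.1] tilt [-7.e-04  4.e-04 -1.e+00]
1234.5 ((280.1235046386719, 195.1058807373047), (36.584232330322266, 36.124053955078125), 85.60128784179688) [ 0.5011 -0.2588  0.012 ] [[0.4926, -0.2376], [0.5218, -0.2491], [0.5101, -0.2802], [0.4799, -0.2684]]
```

View pics/w1.png

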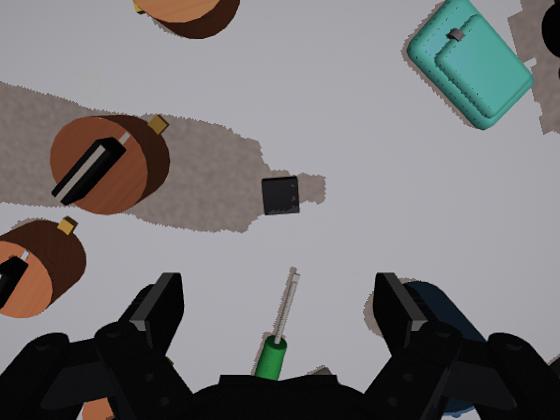

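The tile is at (281,195) and its side measures 31–33 mm, which fits. The screwdriver tip at (292,270) and the cans are clear of the jaws. I'll move closer for a second view.

```bash
python3 - <<'E'
from h import *
d,s=getw("w1");s=get_state();plan([.501,-.259,.07],-21.4,s)
E
```

```text
pos [ 0.4982 -0.2622  0.1509] hd -25.69 travel [ 0.1618  0.0023 -0.0082] yaw -0.0239 alt 0.9761 q6 1.39 t 1.7 F [ 0.3 -0.2 -0.5] tilt [-7.e-04  4.e-04 -1.e+00]
```

Call:
play_rows(travel=[[0.08, 0.001, -0.004], [0.16, 0.002, -0.008], [0.16, 0.002, -0.008], [0.16, 0.002, -0.008], [0.16, 0.002, -0.008]], yaw=[-0.02, -0.024, -0.024, -0.024, -0.024], hand=[1, 1, 1, 0.7, 0.7])

```text
time: 2.2
eef_pos: [0.5022, -0.2602, 0.0733]
orientation: [1.296, 1.568, -0.661]
ft_force: [-0.3, 0.8, -0.1]
width: 0.0603
```

```bash
python3 - <<'E'
from h import *
d,s=snap("wrist","w2");plan([.501,-.259,.07],-21.4,s)
d1,s1=getw("w1")
for dd,ss,zs in((d,s,(0,.012)),(d1,s1,(.012,))):
  for A,r,q in tile_quads(dd["img"],amin=500):
   for z in zs:
    P=plane(dd,q,z,ss);print(A,r,P.mean(0).round(4),P[:,:2].round(4).tolist(),[np.linalg.norm(P[i]-P[i-1]).round(4) for i in range(4)])
c=d["img"][150:330,170:390,::-1];cv2.imwrite("pics/w2c.png",cv2.resize(c,None,fx=3.5,fy=3.3,interpolation=cv2.INTER_CUBIC))
E
```

```text
pos [ 0.5022 -0.2602  0.0733] hd -22.12 travel [ 0.0066 -0.0032 -0.0014] yaw -0.004 alt 0.996 q6 1.34 t 2.2 F [-0.3  0.8 -0.1] tilt [ 0.0022 -0.0017 -1.    ]
2229.0 ((276.3780822753906, 228.75865173339844), (48.545013427734375, 48.19627380371094), 88.66777801513672) [ 0.4996 -0.2626  0.    ] [[0.4907, -0.2399], [0.5215, -0.2515], [0.5093, -0.2856], [0.477, -0.2734]] [np.float64(0.0362), np.float64(0.0329), np.float64(0.0362), np.float64(0.0345)]
2229.0 ((276.3780822753906, 228.75865173339844), (48.545013427734375, 48.19627380371094), 88.66777801513672) [ 0.5014 -0.2584  0.012 ] [[0.4929, -0.237], [0.522, -0.248], [0.5105, -0.2801], [0.48, -0.2687]] [np.float64(0.0342), np.float64(0.0311), np.float64(0.0341), np.float64(0.0326)]
1234.5 ((280.1235046386719, 195.1058807373047), (36.584232330322266, 36.124053955078125), 85.60128784179688) [ 0.5011 -0.2588  0.012 ] [[0.4926, -0.2376], [0.5218, -0.2491], [0.5101, -0.2802], [0.4799, -0.2684]] [np.float64(0.0333), np.float64(0.0313), np.float64(0.0332), np.float64(0.0324)]
```

View pics/w2c.png

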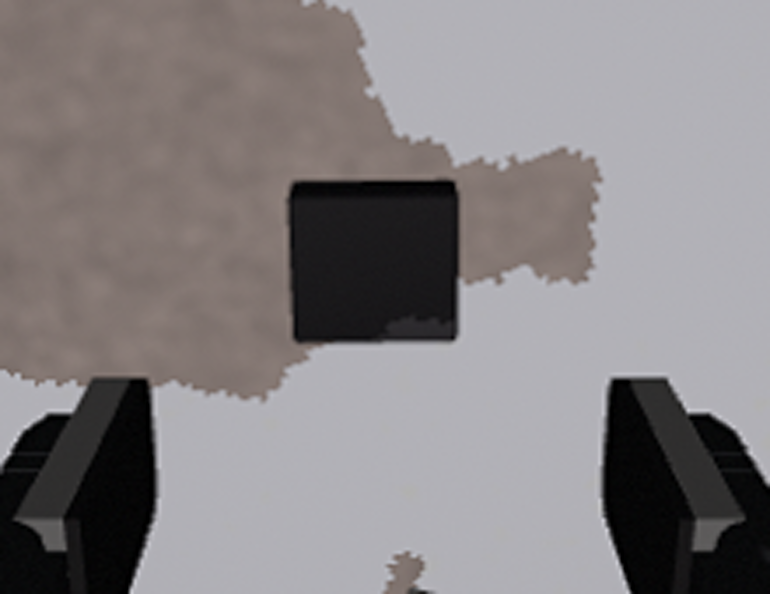

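```bash
python3 - <<'E'
from h import *
d,s=getw("w2");d1,s1=getw("w1")
q=np.array([(291,197),(457,197),(457,341),(295,341)])/[3.5,3.3]+[170,150]
P=plane(d,q,.012,s);c=P.mean(0);print(c,P,[np.linalg.norm(P[i]-P[i-1]).round(4) for i in range(4)])
e=P[1]-P[0];e2=P[2]-P[3];print(np.degrees(np.arctan2(e[1],e[0])),np.degrees(np.arctan2(e2[1],e2[0])),"top/bottom edge")
e=P[2]-P[1];print(np.degrees(np.arctan2(e[1],e[0])))
# height from near-left,right corners in w1 (bottom corners of mask) and w2
b=lambda dd:max(tile_quads(dd["img"],amin=500),key=lambda x:x[0])[2]
Q1=b(d1);Q2=b(d)
for i in range(4):
  j=np.argmin(np.linalg.norm(Q2-Q2.mean(0)-(Q1[i]-Q1.mean(0))*1.3,axis=1))
  c1,v1=rays(d1,[Q1[i]],s1);c2,v2=rays(d,[Q2[j]],s);print(tri([(c1,v1[0]),(c2,v2[0])]))
plan([c[0],c[1],.003],-21.3)
E
```

```text
[ 0.50112987 -0.2603575   0.012     ] [[ 0.49253309 -0.24021205  0.012     ]
 [ 0.52098859 -0.25175622  0.012     ]
 [ 0.51000029 -0.28061788  0.012     ]
 [ 0.4809975  -0.26884386  0.012     ]] [np.float64(0.0309), np.float64(0.0307), np.float64(0.0309), np.float64(0.0313)]
-22.082012493277773 -22.09526542675584 top/bottom edge
-110.84299030339811
(array([ 0.49157463, -0.23879717,  0.00455159]), [2.958960174660703e-05, 2.958960174657242e-05])
(array([ 5.21404663e-01, -2.51462443e-01,  9.64563835e-05]), [6.177683628320379e-05, 6.177683628316606e-05])
(array([ 0.51024044, -0.28036647,  0.01142093]), [0.00022266788210525276, 0.00022266788210538327])
(array([ 0.48021566, -0.26812587,  0.0131977 ]), [0.0001168240895284755, 0.00011682408952850849])
pos [ 0.5024 -0.2604  0.0736] hd -22.11 travel [ 0.1411 -0.003   0.0008] yaw -0.0045 alt 0.9955 q6 1.34 t 2.25 F [-0.4 -0.1  0.5] tilt [ 0.0029 -0.0022 -1.    ]
```

Call:
play_rows(travel=[[0.07, -0.002, 0], [0.12, -0.002, 0], [0.132, -0.002, 0], [0.132, -0.002, 0], [0.132, -0.002, 0]], yaw=[0, 0, 0, 0, 0], hand=[0.7, 0.7, 0.7, 0.7, 0.7])

```text
time: 2.75
eef_pos: [0.5014, -0.2599, 0.0071]
orientation: [1.294, 1.568, -0.662]
ft_force: [0.9, -0.8, 1.0]
width: 0.0598
```

```bash
python3 - <<'E'
from h import *
plan([.5011,-.2604,.0035],-22.1)
E
```

```text
pos [ 0.5014 -0.2599  0.0071] hd -22.07 travel [ 0.0072 -0.0001  0.0012] yaw 0.0002 alt -0.9998 q6 1.34 t 2.75 F [ 0.9 -0.8  1. ] tilt [ 0.0022 -0.0017 -1.    ]
```

Call:
play_rows(travel=[[0.007, 0, 0.001], [0.007, 0, 0.001], [0.007, 0, 0.001], [0.007, 0, 0.001], [0.007, 0, 0.001]], yaw=[0, 0, 0, 0, 0], hand=[0.7, 0.2, 0.2, 0.2, 0.2])

```text
time: 3.25
eef_pos: [0.5005, -0.2598, 0.0028]
orientation: [1.27, 1.569, -0.686]
ft_force: [-0.7, 0.4, 5.6]
width: 0.0299
```

Call:
play_rows(travel=[[0, 0, 0], [0, 0, 0], [0, 0, 0], [-0.01, 0, 0], [-0.06, 0, 0]], yaw=[0, 0, 0, 0, 0], hand=[0.1, 0.1, 0.1, 0.1, 0.1])

```text
time: 3.75
eef_pos: [0.4977, -0.2578, 0.0296]
orientation: [-1.792, 1.565, 2.535]
ft_force: [-0.5, 0.5, -0.9]
width: 0.0303
```

```bash
python3 - <<'E'
from h import *
print(get_state()["width"])
d,s=snap("wrist","w3");plan([.536,.176,.17],6,s)
E
```

```text
0.030290173620547818
pos [ 0.4977 -0.2578  0.0296] hd -22.06 travel [-0.2781 -0.2565 -0.8333] yaw -0.1559 alt 0.8441 q6 1.33 t 3.75 F [-0.5  0.5 -0.9] tilt [-0.005   0.0035 -1.    ]
```

View pics/w3.png

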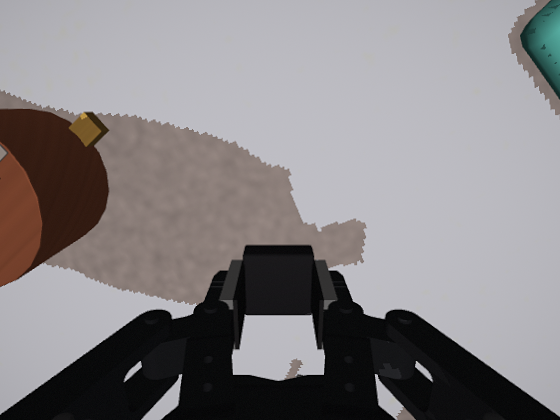

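The tile is held square between the pads: its top edge is at row 247, columns 244–312, and the width reads 30 mm. Now to the tester.

Call:
play_rows(travel=[[-0.09, -0.01, -0.03], [-0.16, -0.05, -0.1], [-0.2, -0.09, -0.18], [-0.24, -0.11, -0.26], [-0.27, -0.13, -0.35]], yaw=[-0.03, -0.06, -0.1, -0.14, -0.156], hand=[0.1, 0.1, 0.1, 0.1, 0.1])

```text
time: 4.3
eef_pos: [0.5056, -0.0717, 0.1685]
orientation: [1.098, 1.569, -0.365]
ft_force: [0.6, 1.3, -1.3]
width: 0.03
```

```bash
python3 - <<'E'
from h import *
plan([.536,.176,.17],6)
E
```

```text
pos [ 0.5056 -0.0717  0.1685] hd 6.16 travel [-0.0032  0.1137 -0.486 ] yaw 0.0009 alt -0.9991 q6 1.17 t 4.3 F [ 0.6  1.3 -1.3] tilt [ 2.e-03 -8.e-04 -1.e+00]
```

Call:
play_rows(travel=[[0, 0.02, -0.09], [0, 0.04, -0.18], [0, 0.06, -0.27], [0, 0.09, -0.37], [0, 0.114, -0.47]], yaw=[0, 0, 0, 0, 0], hand=[0.1, 0.1, 0.1, 0.1, 0.1])

```text
time: 4.8
eef_pos: [0.5372, 0.1652, 0.1669]
orientation: [1.312, 1.57, -0.153]
ft_force: [1.1, -0.7, -0.6]
width: 0.0301
```

```bash
python3 - <<'E'
from h import *
d,s=snap("wrist","w4");plan([.536,.176,.12],6,s)
cv2.imwrite("pics/w4b.png",cv2.resize(d["img"][60:360,80:480,::-1],None,fx=2,fy=2,interpolation=cv2.INTER_CUBIC))
E
```

```text
pos [0.5372 0.1652 0.1669] hd 6.01 travel [ 0.0937 -0.0001 -0.0217] yaw 0.0001 alt -0.9999 q6 1.62 t 4.8 F [ 1.1 -0.7 -0.6] tilt [ 8.e-04 -1.e-04 -1.e+00]
```

View pics/w4b.png

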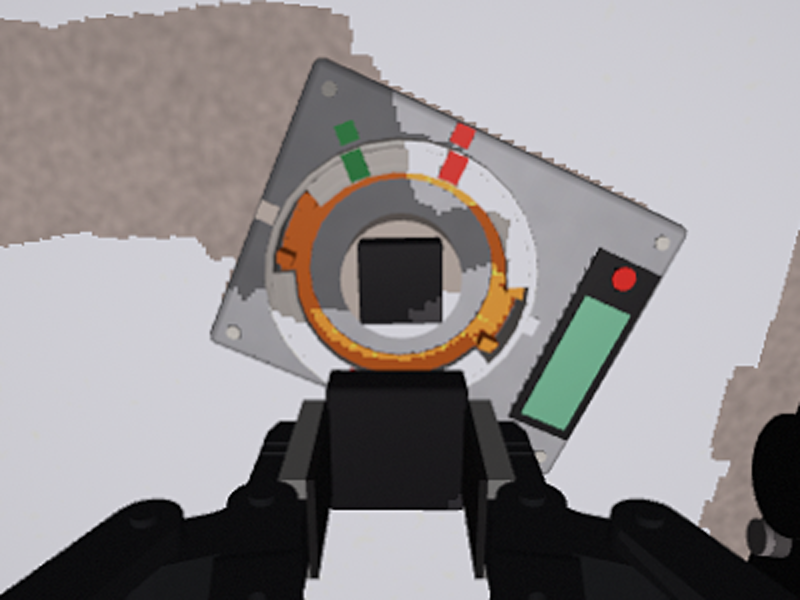

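```bash
python3 - <<'E'
from h import *
d,s=getw("w4")
g=cv2.cvtColor(d["img"],cv2.COLOR_RGB2GRAY).astype(float)
lut=np.clip((g/60),0,1)**.6*255
a=cv2.resize(lut[170:230,245:315].astype(np.uint8),None,fx=9,fy=9,interpolation=cv2.INTER_CUBIC)
b=cv2.resize((lut*1.0)[240:320,235:325].astype(np.uint8),None,fx=7,fy=7,interpolation=cv2.INTER_CUBIC)
cv2.imwrite("pics/w4lo.png",a);cv2.imwrite("pics/w4hi.png",b)
E
```

```text
(no output)
```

View pics/w4lo.png

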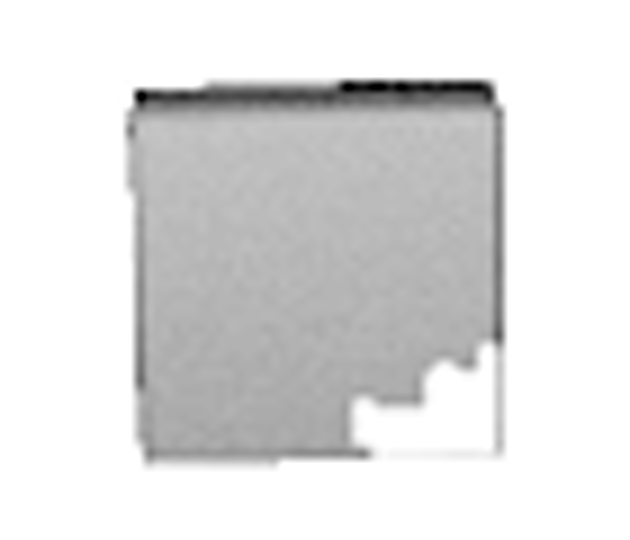

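View pics/w4hi.png

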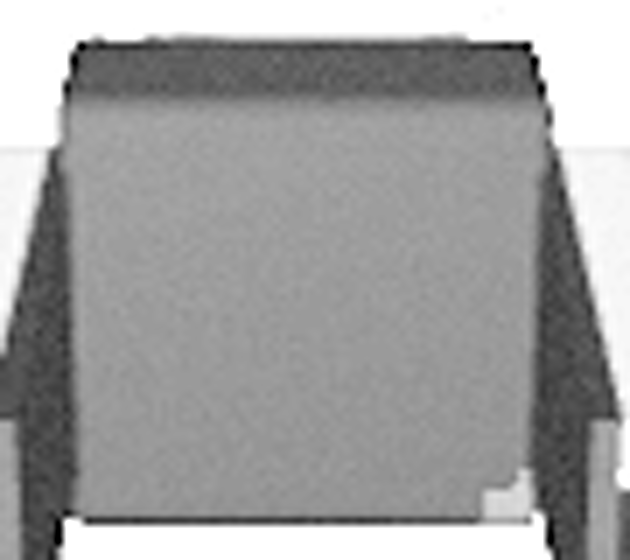

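```bash
python3 - <<'E'
from h import *
d,s=getw("w4")
ql=(np.array([(137,108),(498,108),(502,456),(145,459)])+.5)/9-.5+[245,170]
P=plane(d,ql,.070,s);print("low",P.mean(0).round(4),[np.linalg.norm(P[i]-P[i-1]).round(4) for i in range(4)])
def ang(P): 
    return [np.degrees(np.arctan2(*(b-a)[1::-1])).round(2) for a,b in((P[0],P[1]),(P[3],P[2]),(P[3],P[0]),(P[2],P[1]))]
print(ang(P))
qh=(np.array([(68,103),(544,103),(530,519),(82,519)])+.5)/7-.5+[235,240]
zb=s["eef_pos"][2]-.003
for zt in(zb+.012,zb+.015):
  H=plane(d,qh,zt,s);print("high",H.mean(0).round(4),[np.linalg.norm(H[i]-H[i-1]).round(4) for i in range(4)],ang(H))
print(s["eef_pos"],heading(s))
# tester: use scene/top to check pedestal height later
E
```

```text
low [0.5373 0.1763 0.07  ] [np.float64(0.0305), np.float64(0.0297), np.float64(0.0303), np.float64(0.0305)]
[np.float64(6.09), np.float64(6.6), np.float64(96.41), np.float64(97.86)]
high [0.5369 0.1659 0.1759] [np.float64(0.0308), np.float64(0.0302), np.float64(0.0308), np.float64(0.0303)] [np.float64(6.1), np.float64(6.1), np.float64(95.97), np.float64(96.22)]
high [0.5367 0.1676 0.1789] [np.float64(0.0301), np.float64(0.0295), np.float64(0.0301), np.float64(0.0296)] [np.float64(6.1), np.float64(6.1), np.float64(95.97), np.float64(96.22)]
[0.53716848 0.16522045 0.16687683] 6.009372817515904
```

```bash
python3 - <<'E'
from h import *
plan([.5376,.1757,.10],6.6)
E
```

```text
pos [0.5376 0.1724 0.1668] hd 6.38 travel [ 0.1337  0.0004 -0.006 ] yaw -0.0012 alt 0.9988 q6 1.62 t 4.85 F [ 2.7  4.7 -0.4] tilt [ 0.0019  0.0052 -1.    ]
```

Call:
play_rows(travel=[[0.06, 0, -0.003], [0.12, 0, -0.004], [0.134, 0, -0.004], [0.134, 0, -0.004], [0.134, 0, -0.004]], yaw=[-0.001, -0.001, -0.001, -0.001, -0.001], hand=[0.1, 0.1, 0.1, 0.1, 0.1])

```text
time: 5.35
eef_pos: [0.5375, 0.165, 0.1009]
orientation: [1.549, 1.57, 0.086]
ft_force: [-0.1, -0.1, -0.1]
width: 0.0303
```

```bash
python3 - <<'E'
from h import *
d,s=snap("wrist","w5");plan([.5376,.1757,.10],6.6,s);plan([.5376,.1757,.10],6.6)
g=cv2.cvtColor(d["img"],cv2.COLOR_RGB2GRAY).astype(float)
lut=np.clip((g/70),0,1)**.6*255
a=cv2.resize(lut[180:310,225:335].astype(np.uint8),None,fx=6,fy=4.5,interpolation=cv2.INTER_CUBIC)
cv2.imwrite("pics/w5c.png",a)
E
```

```text
pos [0.5375 0.165  0.1009] hd 6.17 travel [ 0.0017  0.0025 -0.0213] yaw -0.0024 alt 0.9976 q6 1.62 t 5.35 F [-0.1 -0.1 -0.1] tilt [ 1.2e-03  1.0e-04 -1.0e+00]
pos [0.5379 0.165  0.1013] hd 6.17 travel [ 0.0027  0.0016 -0.0214] yaw -0.0024 alt 0.9976 q6 1.62 t 5.4 F [ 1.1 -0.5 -0.7] tilt [ 2.4e-03  3.0e-04 -1.0e+00]
```

View pics/w5.png

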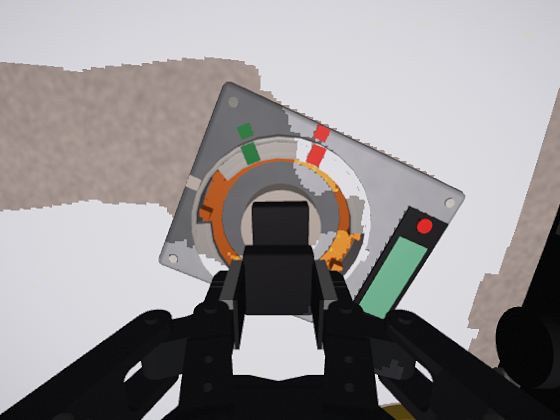

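View pics/w5c.png

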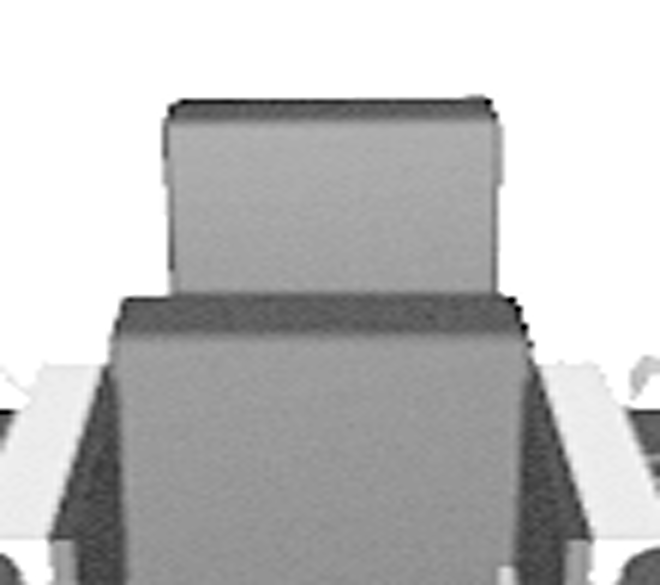

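```bash
python3 - <<'E'
from h import *
d,s=getw("w5")
f=lambda q:(np.array(q)+.5)/[6,4.5]-.5+[225,180]
zt=s["eef_pos"][2]+.009
L=plane(d,f([(169,121),(496,121)]),.070,s);H=plane(d,f([(116,336),(525,336)]),zt,s)
R=Ro.from_euler('xyz',s["orientation"]).as_matrix()
for n,P in(("low",L),("high",H)):
  e=P[1]-P[0];print(n,P.mean(0).round(4),np.linalg.norm(e).round(4),np.degrees(np.arctan2(e[1],e[0])).round(2))
D=L.mean(0)-H.mean(0);print("move world",D.round(4),"tool",(R.T@D)[1:].round(4))
for dz in(-.003,.003):
  H=plane(d,f([(116,336),(525,336)]),zt+dz,s);print(dz,(R.T@(L.mean(0)-H.mean(0)))[1:].round(4))
# low tile height: far edge corners & w4
d4,s4=getw("w4");q4=(np.array([(137,108),(498,108)])+.5)/9-.5+[245,170];q5=f([(169,121),(496,121)])
for a,b in zip(q4,q5):
  c1,v1=rays(d4,[a],s4);c2,v2=rays(d,[b],s);print(tri([(c1,v1[0]),(c2,v2[0])]))
E
```

```text
low [0.5354 0.1913 0.07  ] 0.0299 6.25
high [0.5354 0.1809 0.1099] 0.0303 6.25
move world [-0.      0.0104 -0.0399] tool [ 0.001  -0.0103]
-0.003 [ 0.001  -0.0117]
0.003 [ 0.001 -0.009]
(array([0.5206143 , 0.18995726, 0.07087459]), [4.417002790806265e-05, 4.417002790826914e-05])
(array([0.55021146, 0.19295888, 0.07011036]), [7.052030436643616e-05, 7.052030436624995e-05])
```

Call:
play_rows(travel=[[0.004, 0.001, -0.01], [0.015, 0.002, -0.021], [0.03, 0.002, -0.021], [0.036, 0.002, -0.021], [0.036, 0.002, -0.021]], yaw=[-0.001, -0.001, -0.001, -0.001, -0.001], hand=[0.1, 0.1, 0.1, 0.1, 0.1])

```text
time: 5.9
eef_pos: [0.5358, 0.1757, 0.0808]
orientation: [-1.439, 1.569, -2.898]
ft_force: [-0.1, 0.6, -0.0]
width: 0.03
```

```bash
python3 - <<'E'
from h import *
d,s=snap("wrist","w6");plan([.538,.1755,.0735],6.2,s)
g=cv2.cvtColor(d["img"],cv2.COLOR_RGB2GRAY).astype(float)
lut=np.clip((g/70),0,1)**.6*255
a=cv2.resize(lut[210:330,225:335].astype(np.uint8),None,fx=6,fy=4.5,interpolation=cv2.INTER_CUBIC)
cv2.imwrite("pics/w6c.png",a)
E
```

```text
pos [0.5358 0.1757 0.0808] hd 6.40 travel [0.0146 0.0043 0.001 ] yaw 0.0011 alt -0.9989 q6 1.63 t 5.9 F [-0.1  0.6 -0. ] tilt [-1.8e-03 -4.0e-04 -1.0e+00]
```

View pics/w6c.png

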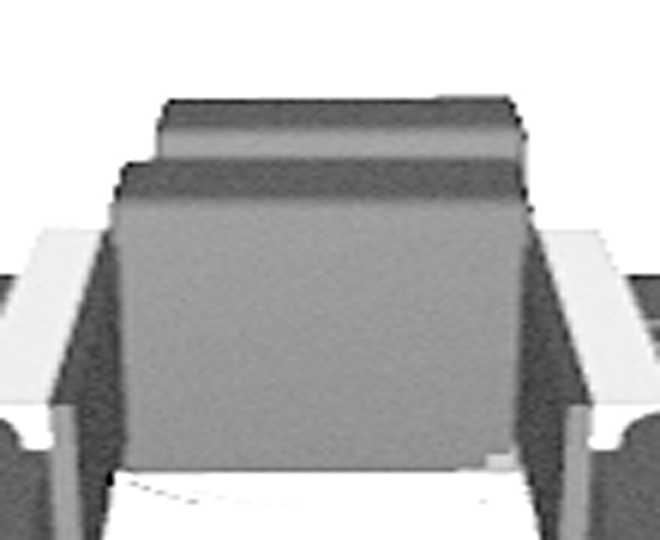

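```bash
python3 - <<'E'
from h import *
for i in range(3):
  s=get_state();print(s["time"],s["eef_pos"].round(4),s["qd"].round(4))
d,s=snap("wrist","w7");s=get_state();print(s["time"],s["eef_pos"].round(4),heading(s))
f=lambda q:(np.array(q)+.5)/[6,4.5]-.5+[225,210]
d,s=getw("w6")
R=Ro.from_euler('xyz',s["orientation"]).as_matrix()
zt=s["eef_pos"][2]+.009
L=plane(d,f([(159,128),(524,128)]),.0705,s);H=plane(d,f([(115,202),(527,202)]),zt,s)
for n,P in(("low",L),("high",H)):
  e=P[1]-P[0];print(n,P.mean(0).round(4),np.linalg.norm(e).round(4),np.degrees(np.arctan2(e[1],e[0])).round(2))
D=L.mean(0)-H.mean(0);print("tool",(R.T@D)[1:].round(4))
a=cv2.imread("pics/w6.png").astype(int);b=cv2.imread("pics/w7.png").astype(int);print((abs(a-b).max(2)>25).sum())
E
```

```text
5.95 [0.5362 0.1757 0.0812] [-0.0015 -0.0065  0.0124  0.0031 -0.0003 -0.0029]
5.95 [0.5362 0.1757 0.0812] [-0.0015 -0.0065  0.0124  0.0031 -0.0003 -0.0029]
5.95 [0.5362 0.1757 0.0812] [-0.0015 -0.0065  0.0124  0.0031 -0.0003 -0.0029]
6.0 [0.5364 0.1757 0.0815] 6.383921146504458
low [0.5354 0.1919 0.0705] 0.0304 6.53
high [0.5338 0.1916 0.0898] 0.0305 6.55
tool [ 0.0017 -0.0001]
3566
```

Call:
play_rows(travel=[[0.004, 0, 0], [0.008, 0, 0], [0.008, 0, 0], [0.008, 0, 0], [0.008, 0, 0]], yaw=[0, 0, 0, 0, 0], hand=[0.1, 0.1, 0.1, 0.1, 0.1])

```text
time: 6.5
eef_pos: [0.5366, 0.1758, 0.0778]
orientation: [0.597, 1.571, -0.862]
ft_force: [1.7, 1.1, -0.3]
width: 0.0302
```

```bash
python3 - <<'E'
from h import *
d,s=snap("wrist","w8");plan([.538,.1755,.0735],6.2,s)
g=cv2.cvtColor(d["img"],cv2.COLOR_RGB2GRAY).astype(float)
lut=np.clip((g/70),0,1)**.6*255
a=cv2.resize(lut[210:330,225:335].astype(np.uint8),None,fx=6,fy=4.5,interpolation=cv2.INTER_CUBIC)
cv2.imwrite("pics/w8c.png",a)
E
```

```text
pos [0.5366 0.1758 0.0778] hd 6.39 travel [0.0087 0.0026 0.0009] yaw 0.001 alt -0.999 q6 1.63 t 6.5 F [ 1.7  1.1 -0.3] tilt [ 1.e-04 -1.e-04 -1.e+00]
```

View pics/w8c.png

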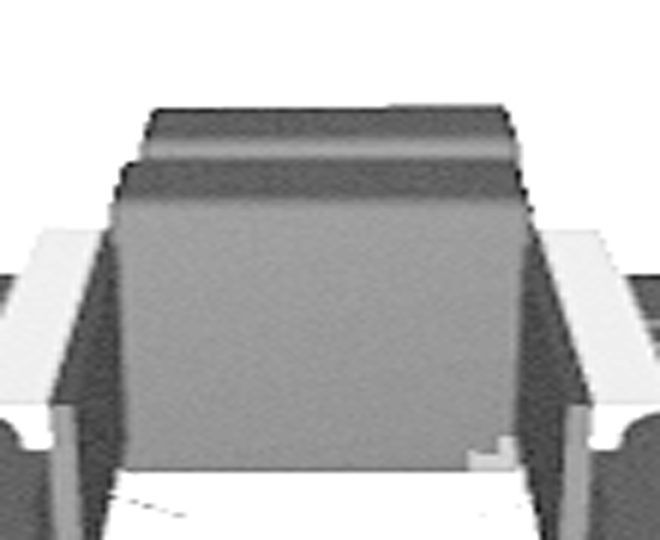

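```bash
python3 - <<'E'
from h import *
f=lambda q:(np.array(q)+.5)/[6,4.5]-.5+[225,210]
d,s=getw("w8")
R=Ro.from_euler('xyz',s["orientation"]).as_matrix()
zt=s["eef_pos"][2]+.009
L=plane(d,f([(143,138),(520,138)]),.0705,s);H=plane(d,f([(115,202),(527,202)]),zt,s)
for n,P in(("low",L),("high",H)):
  e=P[1]-P[0];print(n,P.mean(0).round(4),np.linalg.norm(e).round(4),np.degrees(np.arctan2(e[1],e[0])).round(2))
D=L.mean(0)-H.mean(0);print("tool",(R.T@D)[1:].round(4));print(get_state()["eef_pos"])
E
```

```text
low [0.5354 0.1918 0.0705] 0.0309 6.48
high [0.5346 0.1916 0.0868] 0.0305 6.49
tool [ 0.0008 -0.0001]
[0.53672414 0.17582568 0.07787817]
```

Call:
play_rows(travel=[[0.002, 0.0015, 0], [0.005, 0.0015, 0], [0.0085, 0.0015, 0], [0.0085, 0.0015, 0], [0.0085, 0.0015, 0]], yaw=[0, 0, 0, 0, 0], hand=[0.1, 0.1, 0.1, 0.1, 0.1])

```text
time: 7.05
eef_pos: [0.5372, 0.1759, 0.0734]
orientation: [-1.23, 1.57, -2.69]
ft_force: [-0.1, 0.6, -0.8]
width: 0.0298
```

```bash
python3 - <<'E'
from h import *
d,s=snap("wrist","w9");plan([.538,.1755,.0735],6.2,s)
g=cv2.cvtColor(d["img"],cv2.COLOR_RGB2GRAY).astype(float)
lut=np.clip((g/70),0,1)**.6*255
a=cv2.resize(lut[210:330,225:335].astype(np.uint8),None,fx=6,fy=4.5,interpolation=cv2.INTER_CUBIC)
cv2.imwrite("pics/w9c.png",a)
E
```

```text
pos [0.5372 0.1759 0.0734] hd 6.39 travel [-0.0002  0.0014  0.0009] yaw 0.001 alt -0.999 q6 1.63 t 7.05 F [-0.1  0.6 -0.8] tilt [-3.e-04 -1.e-04 -1.e+00]
```

View pics/w9c.png

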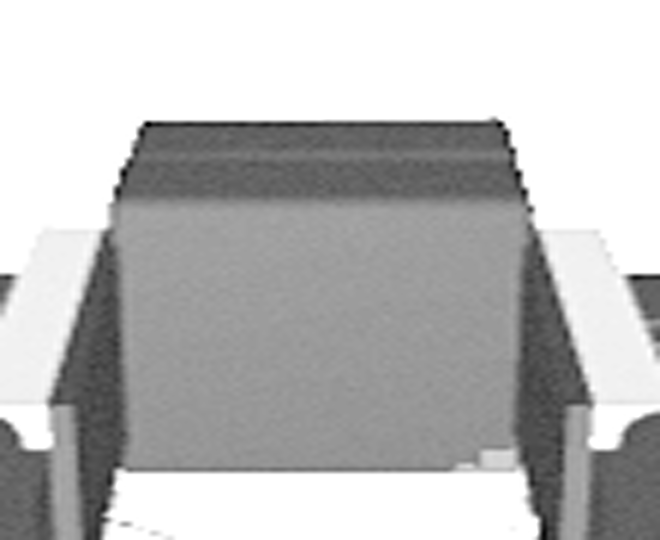

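The tiles are aligned (low edge at columns 138–507 of the crop, continuous with the upper tile's sides). I'll press gently into contact and release.

Call:
play_rows(travel=[[0.001, 0, 0], [0.002, 0, 0], [0.002, 0, 0], [0.002, 0, 0], [0.002, 0, 0]], yaw=[0, 0, 0, 0, 0], hand=[0.1, 0.1, 0.1, 0.1, 0.1])

```text
time: 7.6
eef_pos: [0.5375, 0.1759, 0.0728]
orientation: [1.408, 1.57, -0.051]
ft_force: [-0.8, 0.6, 2.9]
width: 0.0298
```

Call:
play_rows(travel=[[0, 0, 0], [0, 0, 0], [0, 0, 0], [0, 0, 0], [0, 0, 0]], yaw=[0, 0, 0, 0, 0], hand=[0.4, 0.5, 0.6, 0.6, 0.6])

```text
time: 8.1
eef_pos: [0.5373, 0.1759, 0.0724]
orientation: [-0.834, 1.571, -2.293]
ft_force: [-0.8, -0.0, 0.5]
width: 0.051
```

Call:
play_rows(travel=[[-0.02, 0, 0], [-0.06, 0, 0], [-0.12, 0, 0], [-0.2, 0, 0], [-0.2, 0, 0]], yaw=[0, 0, 0, 0, 0], hand=[0.6, 0.6, 0.6, 0.6, 0.6])

```text
time: 8.6
eef_pos: [0.5408, 0.1765, 0.1791]
orientation: [1.626, 1.56, 0.166]
ft_force: [1.8, 0.4, -0.5]
width: 0.0514
```

```bash
python3 - <<'E'
from h import *
d,s=snap("wrist","w10");plan([.514,-.08,.17],0,s)
cv2.imwrite("pics/w10b.png",cv2.resize(d["img"][60:360,80:480,::-1],None,fx=2,fy=2,interpolation=cv2.INTER_CUBIC))
E
```

```text
pos [0.5408 0.1765 0.1791] hd 6.39 travel [ 0.0167 -0.1106  0.5039] yaw 0.0355 alt -0.9645 q6 1.63 t 8.6 F [ 1.8  0.4 -0.5] tilt [ 0.0103  0.0017 -0.9999]
```

View pics/w10b.png

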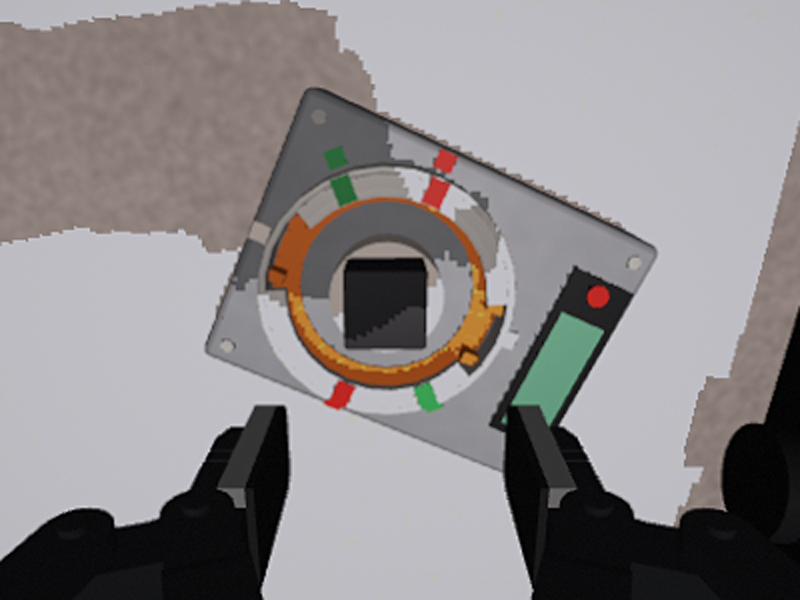

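The pile is neat, at about (385,305) in the 2x crop. All four marks and both gaps are visible, so I'll let the arm settle and measure the socket.

Call:
play_rows(travel=[[0, 0, 0], [0, 0, 0], [0, 0, 0], [0, 0, 0], [0, 0, 0]], yaw=[0, 0, 0, 0, 0], hand=[1, 1, 1, 1, 1])

```text
time: 9.15
eef_pos: [0.537, 0.1758, 0.1719]
orientation: [-1.429, 1.57, -2.889]
ft_force: [-0.5, -0.2, 0.3]
width: 0.0855
```

```bash
python3 - <<'E'
from h import *
d,s=snap("wrist","w11");plan([.514,-.08,.17],0,s)
im=d["img"];hsv=cv2.cvtColor(im,cv2.COLOR_RGB2HSV)
def blobs(lo,hi,amin):
    m=cv2.inRange(hsv,np.array(lo),np.array(hi));n,l,st,c=cv2.connectedComponentsWithStats(m)
    return [(int(st[i,4]),c[i].round(1).tolist(),plane(d,[c[i]],.057,s)[0].round(4).tolist()) for i in range(1,n) if st[i,4]>amin]
print("red",*blobs((0,150,80),(5,255,255),15),*blobs((172,150,80),(180,255,255),15),sep="\n")
print("green",*blobs((50,110,50),(75,255,255),15),sep="\n")
cv2.imwrite("pics/w11b.png",cv2.resize(im[100:300,150:400,::-1],None,fx=3,fy=3,interpolation=cv2.INTER_CUBIC))
E
```

```text
pos [0.537  0.1758 0.1719] hd 6.39 travel [ 0.004  -0.1027  0.5033] yaw 0.0355 alt -0.9645 q6 1.63 t 9.15 F [-0.5 -0.2  0.3] tilt [-1.2e-03 -3.0e-04 -1.0e+00]
red
(85, [309.5, 140.4], [0.5543, 0.2326, 0.057])
(125, [304.7, 156.9], [0.5524, 0.2197, 0.057])
(113, [387.5, 210.1], [0.6259, 0.1844, 0.057])
(111, [255.4, 260.3], [0.5223, 0.1272, 0.057])
green
(85, [253.3, 138.6], [0.5113, 0.2291, 0.057])
(122, [257.4, 155.4], [0.5157, 0.2167, 0.057])
(117, [299.5, 261.7], [0.5602, 0.1302, 0.057])
```

View pics/w11b.png

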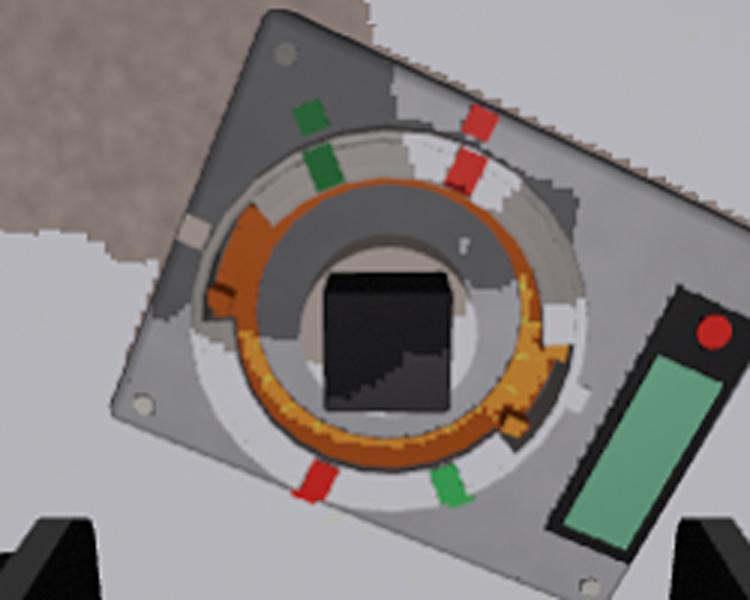

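Call:
play_rows(travel=[[-0.02, -0.02, 0.08], [-0.03, -0.04, 0.18], [-0.03, -0.06, 0.28], [-0.03, -0.08, 0.37], [-0.03, -0.09, 0.45]], yaw=[-0.04, -0.08, -0.13, -0.17, -0.22], hand=[1, 1, 1, 1, 1])

```text
time: 9.7
eef_pos: [0.5174, -0.0495, 0.1877]
orientation: [0.174, 1.571, -0.626]
ft_force: [0.9, -0.5, -0.3]
width: 0.0855
```

```bash
python3 - <<'E'
from h import *
plan([.50,-.08,.18],75)
E
```

```text
pos [ 0.5174 -0.0495  0.1877] hd 44.19 travel [ 0.0153 -0.0675  0.0194] yaw -0.1712 alt 0.8288 q6 0.55 t 9.7 F [ 0.9 -0.5 -0.3] tilt [ 2.e-04 -1.e-04 -1.e+00]
```

Call:
play_rows(travel=[[0.01, -0.03, 0.01], [0.015, -0.06, 0.015], [0.015, -0.06, 0.015], [0.015, -0.06, 0.015], [0.015, -0.06, 0.015]], yaw=[-0.045, -0.09, -0.13, -0.165, -0.17], hand=[1, 1, 1, 1, 1])

```text
time: 10.2
eef_pos: [0.5015, -0.0744, 0.18]
orientation: [-2.499, 1.571, -2.77]
ft_force: [0.5, -0.6, 0.3]
width: 0.0854
```

```bash
python3 - <<'E'
from h import *
d,s=snap("wrist","w12");plan([.514,-.08,.18],75,s)
E
```

```text
pos [ 0.5015 -0.0744  0.18  ] hd 74.49 travel [-0.0001 -0.0041  0.0272] yaw -0.0029 alt 0.9971 q6 -0.03 t 10.2 F [ 0.5 -0.6  0.3] tilt [-1.e-04 -0.e+00 -1.e+00]
```

View pics/w12.png

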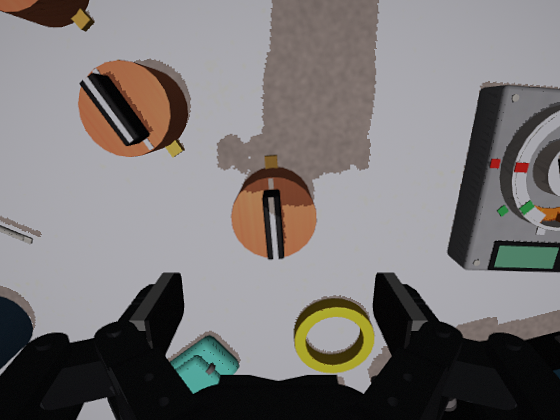

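```bash
python3 - <<'E'
from h import *
d,s=getw("w12")
cv2.imwrite("pics/w12c.png",cv2.resize(d["img"][145:270,220:330,::-1],None,fx=6,fy=4.8,interpolation=cv2.INTER_CUBIC))
E
```

```text
(no output)
```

View pics/w12c.png

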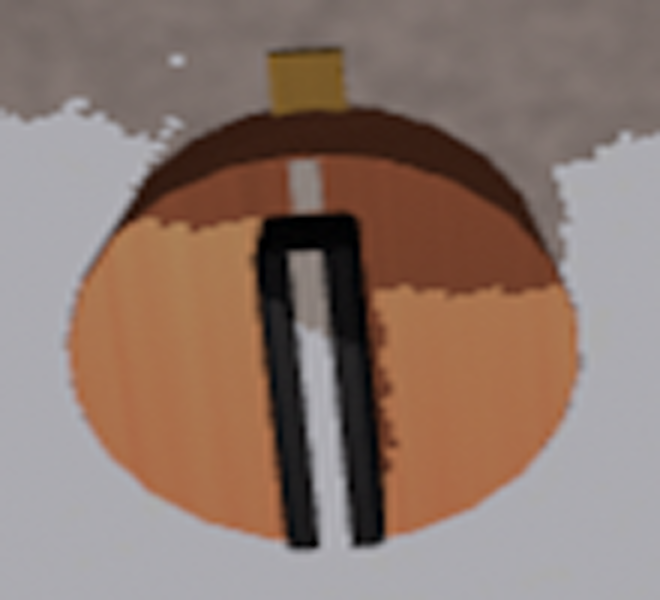

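```bash
python3 - <<'E'
from h import *
d,s=getw("w12")
f=lambda q:(np.array(q)+.5)/[6,4.8]-.5+[220,145]
B=plane(d,f([(308,249),(336,548)]),.078,s);print("bar",B.round(4),"mid",B.mean(0).round(4),np.linalg.norm(B[1]-B[0]));e=B[0]-B[1];print(np.degrees(np.arctan2(e[1],e[0])))
C=plane(d,f([(262,249),(357,249),(383,546),(287,546)]),.078,s);print(C.mean(0).round(4))
L=plane(d,f([(306,82)]),.008,s);print("lug top",L.round(4),"axis dist",np.linalg.norm(L[0,:2]-B.mean(0)[:2]))
D=plane(d,f([(68,345),(579,345)]),.054,s);print("can sides",D.mean(0).round(4),np.linalg.norm(D[1]-D[0]))
T=plane(d,f([(320,154)]),.054,s);print("far edge top",T, np.linalg.norm(T[0,:2]-B.mean(0)[:2]))
m=B.mean(0);plan([m[0],m[1],.15],np.degrees(np.arctan2(e[1],e[0]))+90)
E
```

```text
bar [[ 0.487  -0.0756  0.078 ]
 [ 0.5383 -0.0862  0.078 ]] mid [ 0.5127 -0.0809  0.078 ] 0.052463124971826175
168.3359622269125
[ 0.5125 -0.0808  0.078 ]
lug top [[ 0.4711 -0.073   0.008 ]] axis dist 0.04234739470381289
can sides [ 0.5105 -0.0805  0.054 ] 0.07305697784469453
far edge top [[ 0.47704581 -0.07162334  0.054     ]] 0.03679835872482878
pos [ 0.5016 -0.0743  0.18  ] hd 74.41 travel [ 0.06   -0.0069  0.025 ] yaw -0.0218 alt 0.9782 q6 -0.03 t 10.25 F [-0.2  0.2  0.1] tilt [-0.e+00 -1.e-04 -1.e+00]
```

Call:
play_rows(travel=[[0.05, -0.003, 0.012], [0.1, -0.007, 0.025], [0.14, -0.007, 0.025], [0.14, -0.007, 0.025], [0.14, -0.007, 0.025]], yaw=[-0.01, -0.022, -0.022, -0.022, -0.022], hand=[0.6, 0.6, 0.6, 0.6, 0.6])

```text
time: 10.75
eef_pos: [0.5125, -0.0806, 0.1102]
orientation: [3.127, 1.57, 2.924]
ft_force: [0.1, -0.2, 0.1]
width: 0.0516
```

```bash
python3 - <<'E'
from h import *
d,s=snap("wrist","w13");plan([.5127,-.0809,.057],78.3,s)
cv2.imwrite("pics/w13c.png",cv2.resize(d["img"][150:380,160:400,::-1],None,fx=3,fy=2.6,interpolation=cv2.INTER_CUBIC))
E
```

```text
pos [ 0.5125 -0.0806  0.1102] hd 78.36 travel [ 0.1063 -0.0004  0.0005] yaw 0.0004 alt -0.9996 q6 -0.11 t 10.75 F [ 0.1 -0.2  0.1] tilt [-9.e-04  2.e-04 -1.e+00]
```

View pics/w13c.png

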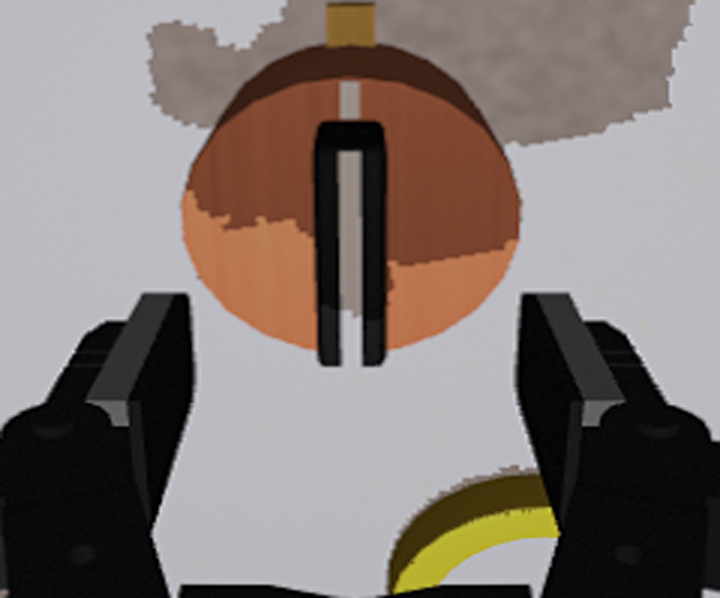

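```bash
python3 - <<'E'
from h import *
d,s=getw("w13");d2,s2=getw("w12")
f=lambda q:(np.array(q)+.5)/[3,2.6]-.5+[160,150];f2=lambda q:(np.array(q)+.5)/[6,4.8]-.5+[220,145]
q=f([(350,150),(351,365)]);q2=f2([(308,249),(336,548)])
B=plane(d,q,.078,s);print(B.mean(0).round(4),np.linalg.norm(B[1]-B[0]));e=B[0]-B[1];print(np.degrees(np.arctan2(e[1],e[0])))
for a,b in zip(q,q2):
  c1,v1=rays(d,[a],s);c2,v2=rays(d2,[b],s2);print(tri([(c1,v1[0]),(c2,v2[0])]))
E
```

```text
[ 0.5128 -0.0811  0.078 ] 0.05189248336261085
168.5655739852648
(array([ 0.48644513, -0.07555869,  0.08060705]), [0.00021805599761003523, 0.00021805599761004466])
(array([ 0.53889697, -0.08636854,  0.07677356]), [1.583390291635891e-05, 1.5833902916371064e-05])
```

Call:
play_rows(travel=[[0.04, 0, 0], [0.08, 0, 0], [0.1, 0, 0], [0.106, 0, 0], [0.106, 0, 0]], yaw=[0, 0, 0, 0, 0], hand=[0.5, 0.5, 0.5, 0.5, 0.5])

```text
time: 11.3
eef_pos: [0.513, -0.0809, 0.0576]
orientation: [-0.255, 1.57, -0.457]
ft_force: [0.2, 0.2, -0.1]
width: 0.0428
```

```bash
python3 - <<'E'
from h import *
plan([.5128,-.0811,.058],78.4)
E
```

```text
pos [ 0.513  -0.0809  0.0576] hd 78.41 travel [-0.0008 -0.0004 -0.0004] yaw 0.0001 alt -0.9999 q6 -0.11 t 11.3 F [ 0.2  0.2 -0.1] tilt [ 5.e-04 -3.e-04 -1.e+00]
```

Call:
play_rows(travel=[[0, 0, 0], [0, 0, 0], [0, 0, 0], [0, 0, 0], [0, 0, 0]], yaw=[0, 0, 0, 0, 0], hand=[0, 0, 0, 0, 0])

```text
time: 11.8
eef_pos: [0.5135, -0.0812, 0.058]
orientation: [-0.163, 1.569, -0.365]
ft_force: [-1.0, -0.8, 4.7]
width: 0.0125
```

Call:
play_rows(travel=[[0, 0, 0], [-0.02, 0, 0], [-0.06, 0, 0], [-0.12, 0, 0], [-0.2, 0, 0]], yaw=[0, 0, 0, 0, 0], hand=[0, 0, 0, 0, 0])

```text
time: 12.3
eef_pos: [0.5109, -0.0802, 0.1566]
orientation: [3.034, 1.566, 2.832]
ft_force: [1.2, -0.1, -1.6]
width: 0.0126
```

```bash
python3 - <<'E'
from h import *
d,s=snap("wrist","w14");print(get_state()["width"]);plan([.5377,.1735,.20],72.1,s)
cv2.imwrite("pics/w14.png",d["img"][:,:,::-1])
E
```

```text
0.012819893766635622
pos [ 0.5109 -0.0802  0.1566] hd 78.42 travel [-0.0863  0.508  -0.0497] yaw 0.0351 alt -0.9649 q6 -0.11 t 12.3 F [ 1.2 -0.1 -1.6] tilt [-0.0045  0.0014 -1.    ]
```

View pics/w14.png

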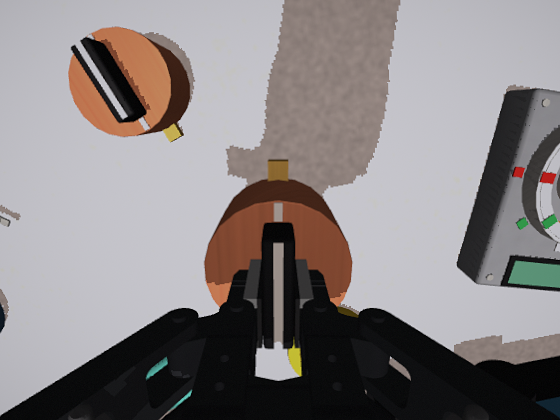

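Can held: the bar sits between the pads and only one lug (278,170) is visible. Now I'll carry it over the socket.

Call:
play_rows(travel=[[-0.03, 0.05, -0.005], [-0.06, 0.13, -0.013], [-0.07, 0.22, -0.022], [-0.07, 0.31, -0.03], [-0.07, 0.38, -0.037]], yaw=[0.01, 0.02, 0.03, 0.035, 0.035], hand=[0, 0, 0, 0, 0])

```text
time: 12.85
eef_pos: [0.5326, 0.1113, 0.1926]
orientation: [0.888, 1.57, 0.576]
ft_force: [0.6, -0.2, -1.6]
width: 0.0129
```

```bash
python3 - <<'E'
from h import *
plan([.5377,.1735,.19],72.1)
E
```

```text
pos [0.5326 0.1113 0.1926] hd 72.15 travel [ 0.0052  0.1216 -0.0284] yaw 0.0003 alt -0.9997 q6 0.37 t 12.85 F [ 0.6 -0.2 -1.6] tilt [ 5.e-04  4.e-04 -1.e+00]
```

Call:
play_rows(travel=[[0.004, 0.04, -0.01], [0.005, 0.08, -0.02], [0.005, 0.11, -0.026], [0.005, 0.12, -0.028], [0.005, 0.12, -0.028]], yaw=[0, 0, 0, 0, 0], hand=[0, 0, 0, 0, 0])

```text
time: 13.35
eef_pos: [0.5378, 0.1706, 0.1894]
orientation: [-1.82, 1.57, -2.131]
ft_force: [0.4, -0.8, -1.8]
width: 0.0125
```

Call:
play_rows(travel=[[0, 0, 0], [0, 0, 0], [0, 0, 0], [0, 0, 0], [0, 0, 0]], yaw=[0, 0, 0, 0, 0], hand=[0, 0, 0, 0, 0])

```text
time: 13.85
eef_pos: [0.5379, 0.17, 0.1896]
orientation: [-0.708, 1.571, -1.02]
ft_force: [0.3, -0.7, -1.3]
width: 0.0124
```

```bash
python3 - <<'E'
from h import *
d,s=snap("wrist","w15");plan([.5377,.1735,.145],72.1,s)
snap("scene","s15");d2,s2=snap("top","t15")
cv2.imwrite("pics/t15c.png",cv2.resize(d2["img"][140:270,150:330,::-1],None,fx=4.4,fy=4.4,interpolation=cv2.INTER_CUBIC))
E
```

```text
pos [0.5379 0.17   0.1896] hd 72.09 travel [ 0.0891  0.0065 -0.0025] yaw -0.0001 alt 0.9999 q6 0.48 t 13.85 F [ 0.3 -0.7 -1.3] tilt [ 1.e-04 -1.e-04 -1.e+00]
```

View pics/w15.png

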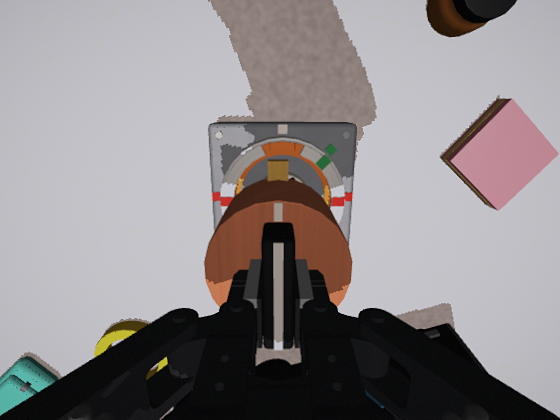

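View pics/s15.png

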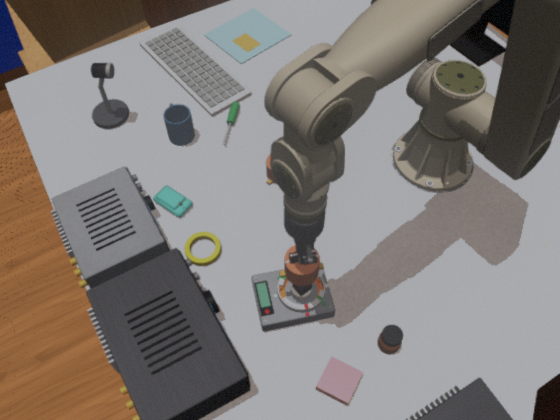

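```bash
python3 - <<'E'
from h import *
d,s=getw("w15")
cv2.imwrite("pics/w15c.png",cv2.resize(d["img"][115:225,200:365,::-1],None,fx=4.8,fy=4.8,interpolation=cv2.INTER_CUBIC))
E
```

```text
(no output)
```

View pics/w15c.png

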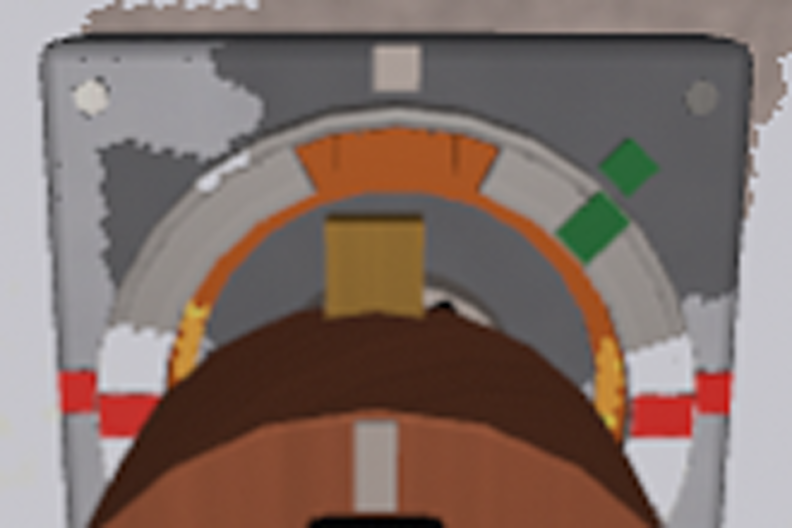

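View pics/t15c.png

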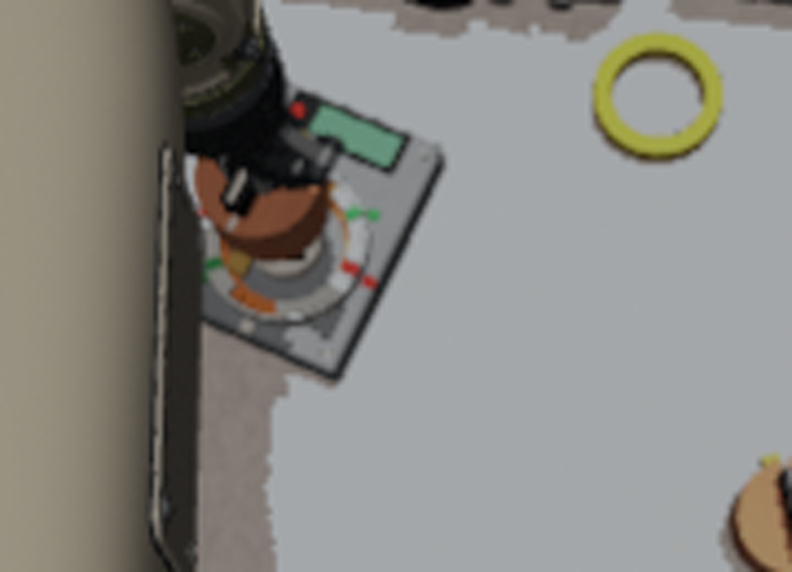

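```bash
python3 - <<'E'
from h import *
d,s=getw("w15")
f=lambda q:(np.array(q)+.5)/4.8-.5+[200,115]
R=Ro.from_euler('xyz',s["orientation"]).as_matrix()
T=lambda P:((P-s["eef_pos"])@R)[:,1:].round(4)  # tool y,z
p=plane(d,f([(77,392),(714,391),(397,69)]),.040,s);print("box red mid",p[:2].mean(0).round(4),T(p).tolist());e=p[1]-p[0];print("ang",np.degrees(np.arctan2(e[1],e[0])))
p=plane(d,f([(98,416),(692,416)]),.057,s);print("lip red outer mid",p.mean(0).round(4),T(p).tolist(),np.linalg.norm(p[1]-p[0]))
g=plane(d,f([(306,165),(488,165)]),.057,s);print("gap edges",T(g).tolist())
zr=s["eef_pos"][2]-.0577
l=plane(d,f([(325,222),(423,222)]),zr+.008,s);print("lug end",T(l).tolist(),np.linalg.norm(l[1]-l[0]))
b=plane(d,f([(375,470)]),zr+.054,s);print("line on can",T(b).tolist())
q=[(278.5,233),(279.5,348)]
B=plane(d,q,zr+.078,s);print("bar ends",T(B).tolist())
E
```

```text
box red mid [0.5376 0.1743 0.04  ] [[-0.0568, -0.0014], [0.0648, -0.0018], [0.004, -0.0614]]
ang 72.26867586977441
lip red outer mid [0.5377 0.174  0.057 ] [[-0.0499, -0.0013], [0.0573, -0.0015]] 0.10727826376807181
gap edges [[-0.0118, -0.0462], [0.0195, -0.0462]]
lug end [[-0.0059, -0.0488], [0.006, -0.0488]] 0.011916608208351179
line on can [[0.0003, -0.0316]]
bar ends [[0.0006, -0.0306], [0.0012, 0.0249]]
```

Call:
play_rows(travel=[[0.01, 0.004, 0], [0.04, 0.0075, -0.001], [0.08, 0.0075, -0.001], [0.11, 0.0075, -0.001], [0.124, 0.0075, -0.001]], yaw=[-0.001, -0.001, -0.001, -0.001, -0.001], hand=[0, 0, 0, 0, 0])

```text
time: 14.5
eef_pos: [0.5373, 0.1741, 0.1256]
orientation: [-2.635, 1.568, -2.943]
ft_force: [-0.7, -0.9, -1.1]
width: 0.013
```

```bash
python3 - <<'E'
from h import *
d,s=snap("wrist","w16");plan([.539,.1735,.0977],72.2,s)
cv2.imwrite("pics/w16c.png",cv2.resize(d["img"][130:270,190:370,::-1],None,fx=4.3,fy=4.3,interpolation=cv2.INTER_CUBIC))
E
```

```text
pos [0.5373 0.1741 0.1256] hd 72.32 travel [ 0.0558 -0.0001  0.0036] yaw 0.0007 alt -0.9993 q6 0.48 t 14.5 F [-0.7 -0.9 -1.1] tilt [-2.8e-03 -6.0e-04 -1.0e+00]
```

View pics/w16c.png

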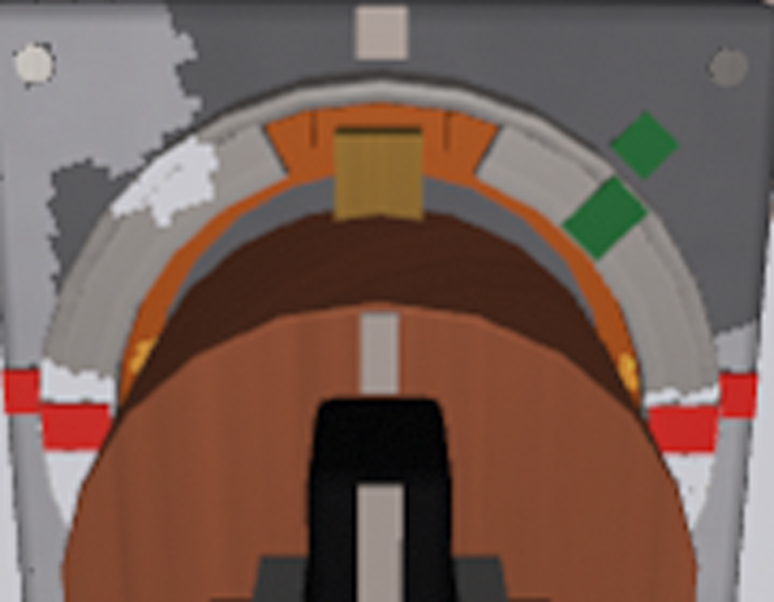

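```bash
python3 - <<'E'
from h import *
d,s=getw("w16")
f=lambda q:(np.array(q)+.5)/4.3-.5+[190,130]
R=Ro.from_euler('xyz',s["orientation"]).as_matrix()
T=lambda P:((P-s["eef_pos"])@R)[:,1:].round(4)
p=plane(d,f([(42,428),(717,428)]),.057,s);print("lip",T(p).tolist())
zr=s["eef_pos"][2]-.0577
l=plane(d,f([(334,134),(422,134)]),zr+.008,s);print("lug end",T(l).tolist())
print(get_state()["eef_pos"])
E
```

```text
lip [[-0.0534, 0.0008], [0.054, 0.0006]]
lug end [[-0.0059, -0.0488], [0.0061, -0.0488]]
[0.53720134 0.17402506 0.12515197]
```

Call:
play_rows(travel=[[0.005, 0, 0.001], [0.015, 0, 0.001], [0.03, 0, 0.001], [0.04, 0, 0.001], [0.045, 0, 0.001]], yaw=[0, 0, 0, 0, 0], hand=[0, 0, 0, 0, 0])

```text
time: 15.05
eef_pos: [0.5387, 0.1739, 0.1044]
orientation: [-2.517, 1.57, -2.826]
ft_force: [-0.1, 0.8, -0.8]
width: 0.0129
```

```bash
python3 - <<'E'
from h import *
d,s=snap("wrist","w17");plan([.539,.1735,.0977],72.2,s)
cv2.imwrite("pics/w17c.png",cv2.resize(d["img"][130:270,190:370,::-1],None,fx=4.3,fy=4.3,interpolation=cv2.INTER_CUBIC))
E
```

```text
pos [0.5387 0.1739 0.1044] hd 72.30 travel [ 0.0134 -0.0005  0.0009] yaw 0.0005 alt -0.9995 q6 0.48 t 15.05 F [-0.1  0.8 -0.8] tilt [-7.e-04 -2.e-04 -1.e+00]
```

View pics/w17c.png

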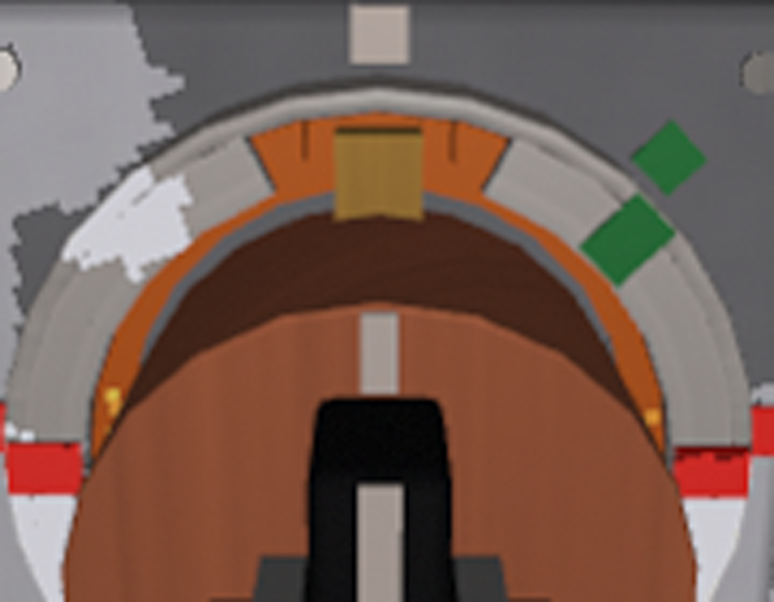

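The lug is centred in the gap and between the dogs (lug column 378, gap 250–510). I'll carry on down.

Call:
play_rows(travel=[[0.004, 0, 0], [0.008, 0, 0], [0.012, 0, 0], [0.014, 0, 0], [0.014, 0, 0]], yaw=[0, 0, 0, 0, 0], hand=[0, 0, 0, 0, 0])

```text
time: 15.6
eef_pos: [0.539, 0.174, 0.0981]
orientation: [0.08, 1.571, -0.228]
ft_force: [0.3, -0.1, -2.0]
width: 0.0126
```

```bash
python3 - <<'E'
from h import *
plan([.539,.1735,.0977],72.2)
E
```

```text
pos [0.539  0.174  0.0981] hd 72.30 travel [ 0.0008 -0.0009  0.0002] yaw 0.0006 alt -0.9994 q6 0.48 t 15.6 F [ 0.3 -0.1 -2. ] tilt [ 2.e-04 -1.e-04 -1.e+00]
```

Not yet in contact, since Fz still shows the can's weight. I'll go down a little further.

Call:
play_rows(travel=[[0.001, 0, 0], [0.002, 0, 0], [0.003, 0, 0], [0.003, 0, 0], [0.003, 0, 0]], yaw=[0, 0, 0, 0, 0], hand=[0, 0, 0, 0, 0])

```text
time: 16.1
eef_pos: [0.539, 0.1739, 0.098]
orientation: [0.254, 1.57, -0.055]
ft_force: [-3.6, -1.5, 9.0]
width: 0.0129
```

```bash
python3 - <<'E'
from h import *
plan([.539,.1735,.0967],72.2)
E
```

```text
pos [0.539  0.1739 0.098 ] hd 72.30 travel [ 0.0027 -0.0008  0.0002] yaw 0.0006 alt -0.9994 q6 0.48 t 16.1 F [-3.6 -1.5  9. ] tilt [ 1.1e-03 -1.0e-04 -1.0e+00]
```

Seated: contact at TCP z 0.098, so the rim is at about 0.040. Easing the push slightly and starting the clockwise twist.

Call:
play_rows(travel=[[-0.001, 0, 0], [-0.001, 0, 0], [-0.001, 0, 0], [-0.001, 0, 0], [-0.001, 0, 0]], yaw=[0.02, 0.05, 0.08, 0.11, 0.14], hand=[0, 0, 0, 0, 0])

```text
time: 16.6
eef_pos: [0.5396, 0.1737, 0.098]
orientation: [0.428, 1.569, -0.324]
ft_force: [-1.0, -2.4, 5.2]
width: 0.0123
```

```bash
python3 - <<'E'
from h import *
plan([.539,.1735,.0967],23.6);s=get_state();print(s["ft_torque"],s["width"])
E
```

```text
pos [0.5396 0.1737 0.098 ] hd 46.89 travel [ 0.0027 -0.0012 -0.0006] yaw 0.1294 alt -0.8706 q6 0.92 t 16.6 F [-1.  -2.4  5.2] tilt [ 1.8e-03 -6.0e-04 -1.0e+00]
[-0.338461    0.21942108  0.15331755] 0.012259631654985002
```

Call:
play_rows(travel=[[0, 0, 0], [0, 0, 0], [0, 0, 0], [0, 0, 0], [0, 0, 0]], yaw=[0.03, 0.06, 0.09, 0.115, 0.128], hand=[0, 0, 0, 0, 0])

```text
time: 17.1
eef_pos: [0.5391, 0.1736, 0.098]
orientation: [0.328, 1.57, -0.825]
ft_force: [-2.1, -1.6, 5.7]
width: 0.013
```

Call:
play_rows(travel=[[0, 0, 0], [0, 0, 0], [0, 0, 0], [0, 0, 0], [0, 0, 0]], yaw=[0, 0, 0, 0, 0], hand=[0, 0, 0, 0, 0])

```text
time: 17.6
eef_pos: [0.5391, 0.1735, 0.0981]
orientation: [0.367, 1.57, -0.784]
ft_force: [-2.5, -2.2, 6.5]
width: 0.0129
```

```bash
python3 - <<'E'
from h import *
d,s=snap("wrist","w18");plan([.539,.1735,.0967],23.6,s);snap("scene","s18");snap("top","t18");s=get_state();print(s["ft_torque"],s["width"])
cv2.imwrite("pics/w18c.png",cv2.resize(d["img"][120:300,170:390,::-1],None,fx=3.6,fy=3.3,interpolation=cv2.INTER_CUBIC))
a=cv2.imread("pics/s18.png")[240:345,225:365];cv2.imwrite("pics/s18c.png",cv2.resize(a,None,fx=5,fy=5,interpolation=cv2.INTER_CUBIC))
E
```

```text
pos [0.5391 0.1735 0.0981] hd 24.06 travel [ 0.0027 -0.0002  0.    ] yaw 0.0025 alt -0.9975 q6 1.32 t 17.6 F [-2.5 -2.2  6.5] tilt [ 9.e-04 -9.e-04 -1.e+00]
[-0.43726825  0.462105    0.04793444] 0.012911037403819894
```

View pics/w18c.png

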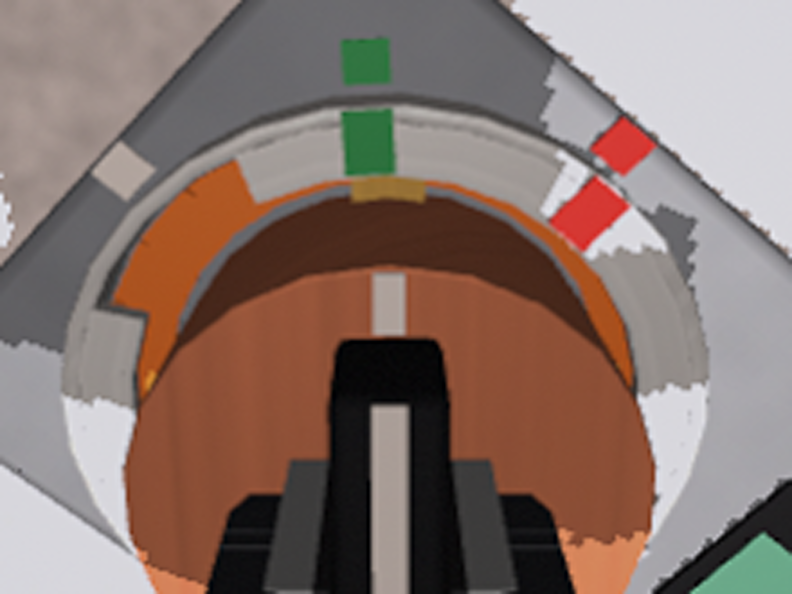

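View pics/s18c.png

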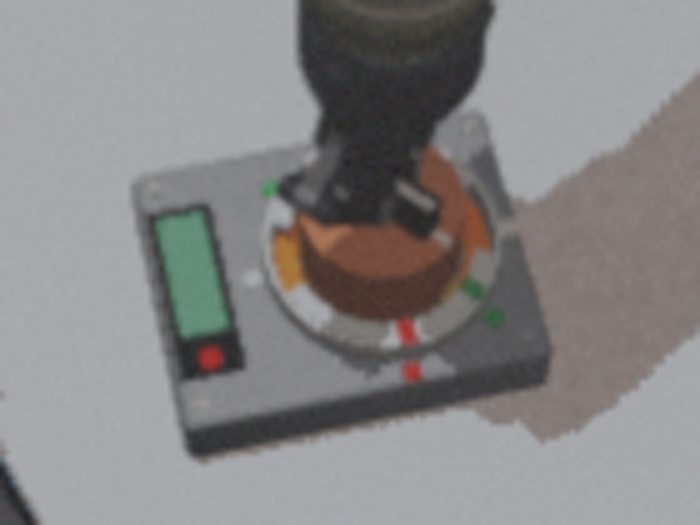

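The can is seated and the lug sits under the lip just past the green mark (crop column 388 against 369), with red well away. I'll run one quick stability check on time, pose and bystanders, then hand in.

```bash
python3 - <<'E'
from h import *
a=cv2.imread("pics/scene0.png").astype(int);b=cv2.imread("pics/s18.png").astype(int)
df=abs(a-b).max(2)
for n,(x,y) in dict(mouse=(173,201),mug=(179,124),notes=(340,380),driver=(232,118),tape=(203,249),jar=(391,339)).items(): print(n,(df[y-22:y+22,x-22:x+22]>60).mean().round(3))
s=get_state();print(s["time"],heading(s),s["eef_pos"].round(4))
from cell import finish_job;print(finish_job())
E
```

```text
mouse 0.0
mug 0.0
notes 0.0
driver 0.0
tape 0.0
jar 0.0
17.75 24.05742881072248 [0.5391 0.1736 0.098 ]
the job is handed in; nothing more can be done
None
```

The job is handed in at about 17.8 s of the 64 s. The loose tile is on the pedestal pile, and the leftmost can is over it, twisted to the green marks and still gripped.

**Last checks:**
- **Tiles:** Just before release the two tiles were in line to within about 1 mm and 0.5°. The picture after release showed one neat pile. I could not see it again once the can was over it.
- **Can height:** The rim met the socket floor at about 40 mm above the desk, as it should. The arm holds it down with about 6 N.
- **Twist:** The gripper turned about 48° clockwise from the gap axis. The wrist picture shows the lug under the lip, just past the green mark and well short of red. I went about 3° past so the ring itself would be near the mark, since the lug turns about 0.1 rad before driving it. I put the ring at about 0.74–0.75 rad, but that is worked out from the can's angle and not measured.
- **Other things on the desk:** The mouse, mug, notes, screwdriver, tape and jar show no change between the first and last scene pictures. I didn't check the other cans.

**One reading that disagreed:** The torque about the vertical was 0.15 N m part way through the twist but only 0.05 N m at the end. The spring should give about 0.15 N m there. It may be friction under the can carrying part of the load. The can's angle did not move between the last readings.

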